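# Hang and lock the front rail of a buffet tray stand

## Robot

A 6-joint arm with a two-finger parallel gripper is mounted at the origin on the work surface. World frame = base frame: x ahead of the robot, y to its left, z up, the work surface at z = 0. Lengths are in m, angles in rad, forces in N, time in s.
With the tool pointing down it reaches from about 0.425 to 0.95 m from the base axis. Payload 3.5 kg.
Tool frame: the origin (TCP) lies midway between the tips of the shut fingers; the grasp point (between the pads) lies 19 mm behind it; y points along the fingers, x is the direction in which the jaws open and shut, and the axes are right-handed (so a half turn about y gives the same grasp; the last joint's range is limited). The gripper opens to 85 mm and grips with 20 to 120 N. Pads are 22 mm wide; open, the fingers measure 114 mm over their backs; the gripper's body (76 mm by 85 mm) begins 54 mm behind the grasp point. The pads swing forward as they close: fully open they stand 13 mm farther back than shut.
Start: joints at [1.009, 0.286, 1.577, -0, 1.279, -0.15], TCP at [0.27, 0.619, 0.231] pointing down, gripper open.
Joint ranges: [-2.77, 2.77], [-0.9, 2.22], [0.21, 2.48], [-1.53, 4.67], [0.24, 2.81], [-2.84, 2.84]. Speed limits (rad/s): [2.79, 2.79, 3.14, 3.14, 3.14, 3.14].

## Interface

Orientations are given as a unit quaternion [x, y, z, w].
In Python, from plant import ctrl, viewer gives the robot as it stands.
- The arm moves only by the tool step_arm, never from a script. Its argument "rows" is a list of rows, each a list of 3 entries, a list of its own where there are three numbers: the turn, a rotation vector about the tool's x, y, z in degrees, then the shift along the tool's x, y, z in mm, then the closure, from 0 (fully open) to 1 (shut). A call has 1 to 10 rows; each row is the pose to reach, as a shift and turn from the pose commanded when the call began, along the tool's axes at that moment; what a row does not reach only later rows make up. A row lasts 1/12 s, in which the tool goes at most 41.7 mm and 7.16 degrees, less where a joint would pass 70% of its speed; a pose out of reach is approached as far as the arm can. A call with a gripper value outside its range is refused whole. The fingers move at their own pace and stop on an object; "newtons" is the grip in N (left out, the last holds). Time passes only in rows, so rows that repeat a pose let the fingers close. It gives the time, the measured TCP pose, the force and the opening at its end, in the units of the state.
- ctrl.get_state(): the state, without advancing time (a new reading comes with each control period).
- viewer.read_camera(name): name is "scene" or "top" or "wrist"; returns (picture, depth): 480x640x3 uint8, red, green, blue; 480x640 float32, m along the optical axis (not along the pixel's ray), 0 where there is no reading.
- viewer.calibration(name): a dict with "K" (3x3 intrinsics, pixels), "R" (3x3) and "t" (3): a world point X has camera coordinates R X + t. Camera axes: x right, y down, z forward; pixel columns grow to the right and rows downward; lengths in m; the calibration is good to about 2 mm. A picture is of the moment at which its call begins: read the wrist's pose just before it. calibration takes no time and is no camera call; for the wrist camera it gives the pose at the moment of the call.
- ctrl.sign_off(): hands the job in, once; it reports no verdict.
The state is a dict: "time": time; "qpos": joint angles; "dq": joint speeds; "joint_efforts": joint torques, N m; "eef_pos": TCP position; "tcp_rot": TCP orientation; "contact_force": force on the tool from outside, world axes, zero at the start; "wrist_torque": the same for the moment, N m; "opening": opening from 0.0 (shut) to 1.0 (fully open).
Only numpy, scipy, OpenCV 4.12 (cv2) and the standard library are available. Lean on these libraries where they do the work, as an engineer would, in place of code of your own. Each camera call takes 0.05 s, during which the arm holds its last target.

## Task

Pick up the loose steel rail from the buffet table and hang it across the front of the tray stand: put its hooked tabs through the slots of the two uprights, then push it down until both spring latches snap out over the tabs and it is locked. Work gently, the stand is light and must not be forced, and leave the mug, the flask and the bowl where they stand. Let go of the rail at the end.

Things in the scene. Friction and masses are not known exactly. Their poses are not given: they have to be found in the camera images.
- rail_center (a point): The loose galvanised rail, standing on its long edge on the table: a bar 22 mm deep (its x), 290 mm long (its y), 54 mm high (its z), about 0.45 kg. The point is the bar's centre, 27 mm above its underside; z up; x points out of the face with the tabs, which goes against the uprights. Four hooked tabs stand 11 mm out of that face (to x = +22 mm). Grip it across its 22 mm near the middle.
- tabs_left (a point): On the rail's tab face at y = +120 mm, half-way up. Two tabs here, one above the other, each 6 mm thick in y: a neck 8 mm high, at its end a hook turned down. Necks span -15 to -7 and +15 to +23 mm from this height; the hooks reach 7 mm below the necks (-22 to -7, +8 to +23 mm). Gap between face and hook 6 mm.
- tabs_right (a point): The same pair of tabs at the rail's y = -120 mm.
- rack: The tray stand, fixed. Origin on the table midway between its two uprights, in the plane of their front faces; x from front to back (the rail goes in along +x), z up. Uprights of 4 mm sheet, 44 mm wide, at y = +120 and -120 mm; feet 12 mm high reach 25 mm in front; a low rear rail, 107 mm high, is 150 mm behind. Pushing over 30 N is forcing it (the limit is 60 N summed over all contacts); 10 to 25 N is enough.
- foot_left (a point): Foot of the upright at the stand's y = +120 mm, on the table, at its front face. Above it two slots, 11 mm wide, 20 mm high, nominally at 110-130 and 140-160 mm height; upright's top 185 mm. But both uprights are clamped the same unknown 0 to 24 mm HIGHER, which no reading shows: find the slots by sight or feel. Tabs enter when the rail's centre is at 132-137 mm plus that amount.
- foot_right (a point): Foot of the other upright, y = -120 mm, same slots. With the tabs in, the rail's face is pushed flat against the uprights (rail centre at stand x = -11 mm), then the rail 7 to 12 mm down until the necks sit on the slots' lower edges (rail centre at 125 mm plus the unknown amount). Keep it pushed in meanwhile: the latches push it out.
- latch_left (a joint): Travel (m) of the spring latch behind the top of the upper slot in the upright at y = +120 mm: 0 = sprung out, at the back of the 4 mm sheet; grows as it is pushed back (+x), at most 0.012. The upper tab pushes it back about 7 mm when the rail is flat against the upright (1.6 to 3 N, rubbing). Once the rail is fully down it snaps to 0 over the tab and locks it.
- latch_right (a joint): The same latch in the upright at y = -120 mm.
- mug_rim (a point): A white mug, 80 mm across and 90 mm high, left of the work; the point is the centre of its mouth. Leave alone.
- flask: A steel flask, 76 mm across and 170 mm high, right of the work; origin at the centre of its foot. Leave alone.
- bowl_rim (a point): A white bowl, 120 mm across and 55 mm high, right of the work; the point is the centre of its mouth. Leave alone.

How it is judged:
By the outcome, as a careful person would: the job done as asked, in the order asked, and still so for the second after the job is handed in, with the robot touching nothing.
It also fails if it takes over 72 s, if anything falls off the work surface, if the arm or the gripper's body presses on something with over 40 N, if the wrist force passes 120 N, or if a joint passes its speed limit or range.

## Working session

There is one attempt and no reset: what is moved stays moved. The work goes in short steps, Python scripts to look and compute and a tool call to move; the robot and the scene stay as the last step left them, time stands still between calls to the robot, and variables do not carry over. Pictures are saved under pics/ and viewed, and the job is handed in when it is done.

Besides the shell and the picture viewer there is one more tool, called as a command line: name --argument value ..., lists and objects as JSON in quotes. step_arm: Moves the arm, as the interface text tells. Its arguments: {"type":"object","properties":{"rows":{"type":"array"},"newtons":{"type":"number"}},"required":["rows"]}

```bash
ls; mkdir -p pics; cat > h.py <<'E'
import numpy as np, cv2
from scipy.spatial.transform import Rotation as R
from plant import ctrl, viewer
def snap(name, fn):
    c=viewer.calibration(name); im,d=viewer.read_camera(name)
    cv2.imwrite('pics/%s.png'%fn, im[:,:,::-1]); np.savez('pics/%s.npz'%fn, im=im,d=d,K=c['K'],R=c['R'],t=c['t'])
    return im,d,c
def load(fn):
    z=np.load('pics/%s.npz'%fn); return z['im'],z['d'],z
def cloud(d,c):
    v,u=np.mgrid[0:480,0:640]; K=np.array(c['K'])
    P=np.stack([(u-K[0,2])/K[0,0]*d,(v-K[1,2])/K[1,1]*d,d],-1)
    X=(P-np.array(c['t']))@np.array(c['R'])
    X[d<=0]=np.nan
    return X
def st():
    s=ctrl.get_state(); 
    print('t',round(s['time'],3),'pos',np.round(s['eef_pos'],4),'F',np.round(s['contact_force'],2),'M',np.round(s['wrist_torque'],2),'op',s['opening'])
    print('q',np.round(s['qpos'],3)); print(np.round(R.from_quat(s['tcp_rot']).as_matrix(),4).tolist())
    return s
E
python3 - <<'E'
from h import *
snap('scene','s0'); snap('top','t0'); snap('wrist','w0'); st()
E
```

```text
pics
t 0.15 pos [0.2699 0.6181 0.2302] F [0.24 0.03 0.08] M [-0.    0.03 -0.03] op 0.9981973693178557
q [ 1.009  0.287  1.578  0.     1.279 -0.15 ]
[[0.4003, -0.001, -0.9164], [0.9164, -0.0016, 0.4003], [-0.0019, -1.0, 0.0003]]
```

View pics/s0.png

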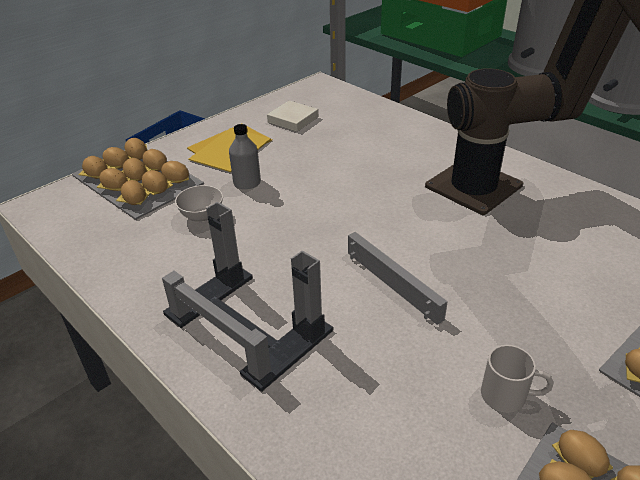

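View pics/t0.png

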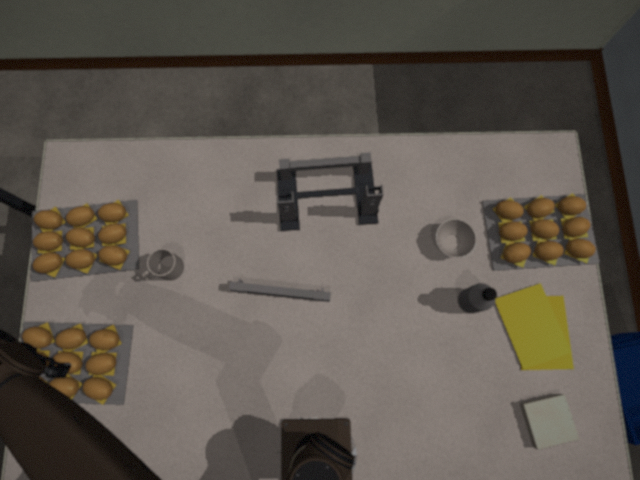

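View pics/w0.png

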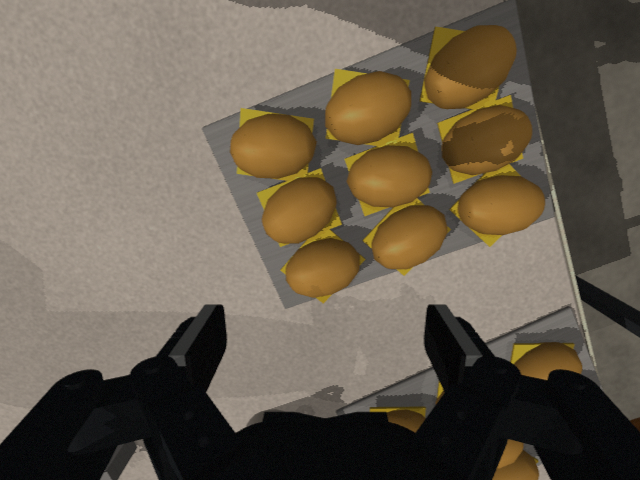

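The scene shows the rail lying between robot and stand, roughly from (350,240) to (445,315). The stand's uprights are at (222,245) and (307,290). In the top view the rail runs from (222,287) to (329,296), with the stand at (285–380, 160–225), the mug at (160,263), the flask at (477,297) and the bowl at (455,238).

```bash
python3 - <<'E'
from h import *
for n in ('s0','t0'):
    im,d,c=load(n); X=cloud(d,c)
    print(n,'table z',np.nanmedian(X[(abs(X[...,2])<.02)][:,2]))
    # rail: points with z .02-.07, x .3-.6,y -.1..0.3
    m=(X[...,2]>.045)&(X[...,2]<.065)&(X[...,0]>.3)&(X[...,0]<.62)&(abs(X[...,1]-.08)<.22)
    P=X[m]; print(m.sum(), P.min(0) if len(P) else'',P.max(0) if len(P) else '')
    v,u=np.nonzero(m); print(u.min(),u.max(),v.min(),v.max())
    if len(P)>10:
        print('minAreaRect',cv2.minAreaRect((P[:,:2]*1000).astype(np.float32)), 'zmed',np.median(P[:,2]))
    for nm,(a,b,z0,z1) in dict(stand=((.55,.95),(-.25,.25),.1,.25)).items():
        m=(X[...,2]>z0)&(X[...,2]<z1)&(X[...,0]>a[0])&(X[...,0]<a[1])&(X[...,1]>b[0])&(X[...,1]<b[1])
        P=X[m]; print(nm,m.sum(),P.min(0),P.max(0))
im=cv2.imread('pics/s0.png'); cv2.imwrite('pics/s0a.png',cv2.resize(im[180:400,140:460],None,fx=2.5,fy=2.5,interpolation=cv2.INTER_CUBIC))
im=cv2.imread('pics/t0.png'); cv2.imwrite('pics/t0a.png',cv2.resize(im[140:320,200:400],None,fx=3.3,fy=3.3,interpolation=cv2.INTER_CUBIC))
E
```

```text
s0 table z 0.001174168817324948
1326 [ 0.41816934 -0.04783857  0.0450044 ] [0.48621446 0.24379116 0.0604097 ]
348 447 232 310
minAreaRect ((454.77398681640625, 97.5162353515625), (293.70928955078125, 38.45185852050781), 82.92735290527344) zmed 0.0542690847206244
stand 3358 [ 0.65856773 -0.19327032  0.10000081] [0.84310182 0.09901739 0.2044248 ]
t0 table z 6.889547802221683e-05
838 [ 0.41696121 -0.04808573  0.04542219] [0.48218492 0.24058547 0.06171241]
229 330 279 300
minAreaRect ((450.9781188964844, 96.16984558105469), (290.4253845214844, 33.11613845825195), 82.6917953491211) zmed 0.05359391729608767
stand 1089 [ 0.65835898 -0.19076374  0.10001777] [0.84194586 0.0932485  0.20590199]
```

View pics/s0a.png

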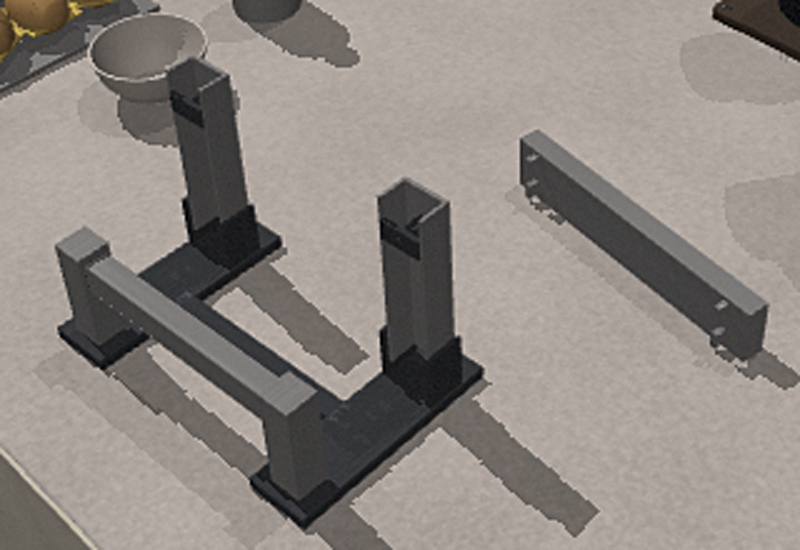

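View pics/t0a.png

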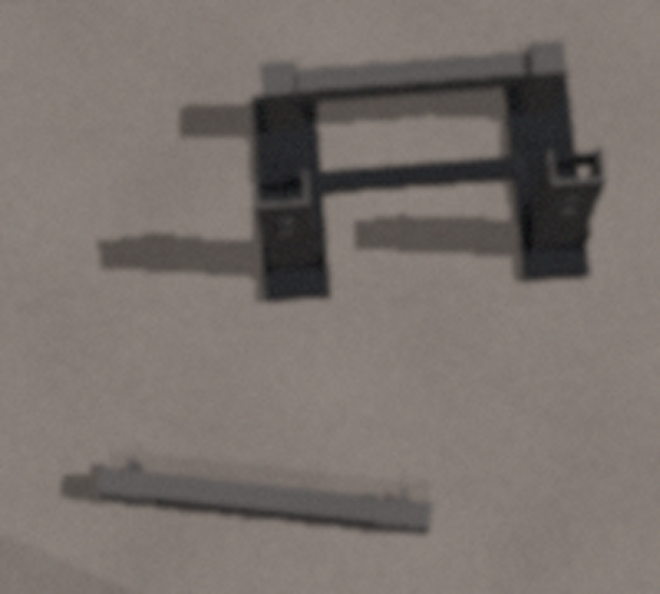

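```bash
python3 - <<'E'
from h import *
c=viewer.calibration('wrist'); s=st()
Rt=R.from_quat(s['tcp_rot']).as_matrix(); p=np.array(s['eef_pos'])
Rc=np.array(c['R']);t=np.array(c['t']); C=-Rc.T@t
print('cam in tool',Rt.T@(C-p)); print('cam axes(rows x,y,z) in tool',np.round(Rc@Rt,3)); print(c['K'])
c2=viewer.calibration('scene'); print('scene cam',-np.array(c2['R']).T@c2['t']); print(c2['K'])
c2=viewer.calibration('top'); print('top cam',-np.array(c2['R']).T@c2['t'],c2['K'])
for n in ('s0','t0'):
    im,d,c=load(n); X=cloud(d,c)
    m=(X[...,2]>.19)&(X[...,0]>.6)&(X[...,0]<.8)&(abs(X[...,1]+.05)<.2)
    P=X[m]; 
    for nm,q in (('L',P[P[:,1]>-.05]),('R',P[P[:,1]<-.05])):
        print(n,nm,len(q),q.min(0),q.max(0), np.sort(q[:,2])[-15:].round(4)[::3])
    m=(X[...,2]>.09)&(X[...,2]<.12)&(X[...,0]>.78)&(X[...,0]<.9)&(abs(X[...,1]+.05)<.25)
    P=X[m]; print('rear',len(P),np.median(P[:,2]),cv2.minAreaRect((P[:,:2]*1000).astype(np.float32)))
E
```

```text
t 0.15 pos [0.2699 0.6181 0.2302] F [0.24 0.03 0.08] M [-0.    0.03 -0.03] op 0.9981973693178557
q [ 1.009  0.287  1.578  0.     1.279 -0.15 ]
[[0.4003, -0.001, -0.9164], [0.9164, -0.0016, 0.4003], [-0.0019, -1.0, 0.0003]]
cam in tool [-0.00089943 -0.14217671  0.07772152]
cam axes(rows x,y,z) in tool [[ 1.    -0.001 -0.001]
 [-0.001 -0.301 -0.954]
 [ 0.001  0.954 -0.301]]
[[342.49300217   0.         324.93649214]
 [  0.         342.49300217 242.56985376]
 [  0.           0.           1.        ]]
scene cam [1.20595711 0.68061811 0.89116256]
[[588.33305615   0.         329.39215392]
 [  0.         588.33305615 241.55886944]
 [  0.           0.           1.        ]]
top cam [ 0.27165114 -0.0118126   1.36701517] [[463.1930895    0.         317.82269749]
 [  0.         463.1930895  242.16913708]
 [  0.           0.           1.        ]]
s0 L 238 [0.66025374 0.04996307 0.1900905 ] [0.69454824 0.09764336 0.20418295] [0.2013 0.2014 0.2017 0.202  0.2034]
s0 R 193 [ 0.67495407 -0.19327032  0.19001175] [ 0.70937478 -0.13979863  0.2044248 ] [0.2018 0.2019 0.2021 0.2026 0.2036]
rear 1714 0.10071034925818323 ((819.8224487304688, -37.91468811035156), (32.571990966796875, 273.5535888671875), 3.5338833332061768)
t0 L 68 [0.65859578 0.05015585 0.1900513 ] [0.69200683 0.0932485  0.20590199] [0.2008 0.2011 0.2014 0.2022 0.2036]
t0 R 78 [ 0.67267475 -0.19044067  0.19026396] [ 0.70454521 -0.14519748  0.20324648] [0.2008 0.2011 0.2013 0.2021 0.2029]
rear 817 0.10047363203554123 ((817.8955078125, -40.2896728515625), (34.23810958862305, 270.3269958496094), 3.5662736892700195)
```

```bash
cat >> h.py <<'E'
def plan(p,Rw):
    s=ctrl.get_state(); R0=R.from_quat(s['tcp_rot']); 
    d=R0.inv().apply(np.array(p)-s['eef_pos'])*1000
    r=(R0.inv()*R.from_matrix(Rw)).as_rotvec(degrees=True)
    print('turn',r.round(2).tolist(),'shift',d.round(2).tolist(),'rows',np.linalg.norm(d)/41.7,np.linalg.norm(r)/7.16)
def rot(yaw,tilt=0):
    "tool x at yaw (deg) horizontal, y down; tilt about tool x (deg)"
    a=np.radians(yaw); x=np.array([np.cos(a),np.sin(a),0]); y=np.array([0,0,-1.]); 
    return np.stack([x,y,np.cross(x,y)],1)@R.from_rotvec([tilt,0,0],degrees=True).as_matrix()
E
python3 - <<'E'
from h import *
print(rot(90,-40).round(3))
plan([.53,-.05,.30],rot(90,-40))
E
```

```text
[[ 0.     0.643 -0.766]
 [ 1.    -0.     0.   ]
 [ 0.    -0.766 -0.643]]
turn [-39.46, -22.59, -8.33] shift [-508.28, -68.98, -505.8] rows 17.275174019588494 6.456472008046429
```

step_arm --rows '[[[-39.5,-22.6,-8.3],[-508,-69,-506],0],[[-39.5,-22.6,-8.3],[-508,-69,-506],0],[[-39.5,-22.6,-8.3],[-508,-69,-506],0],[[-39.5,-22.6,-8.3],[-508,-69,-506],0],[[-39.5,-22.6,-8.3],[-508,-69,-506],0],[[-39.5,-22.6,-8.3],[-508,-69,-506],0],[[-39.5,-22.6,-8.3],[-508,-69,-506],0],[[-39.5,-22.6,-8.3],[-508,-69,-506],0],[[-39.5,-22.6,-8.3],[-508,-69,-506],0],[[-39.5,-22.6,-8.3],[-508,-69,-506],0]]'

```text
time: 0.98
eef_pos: [0.4202, 0.2308, 0.271]
tcp_rot: [0.64, 0.642, -0.298, -0.298]
contact_force: [1.4, 0.5, -0.0]
opening: 1.0
```

```bash
python3 - <<'E'
from h import *
st(); plan([.53,-.05,.30],rot(90,-40))
E
```

```text
t 0.983 pos [0.4202 0.2308 0.271 ] F [ 1.41  0.5  -0.02] M [0.04 0.28 0.01] op 0.9996017220760349
q [ 0.431 -0.511  2.338 -0.425  0.706 -0.902]
[[-0.002, 0.6445, -0.7646], [1.0, 0.0018, -0.0011], [0.0006, -0.7646, -0.6445]]
turn [0.13, 0.06, 0.1] shift [-280.98, 48.08, -102.31] rows 7.262970929820942 0.02454257684665568
```

step_arm --rows '[[[0,0,0],[-281,48,-102],0],[[0,0,0],[-281,48,-102],0],[[0,0,0],[-281,48,-102],0],[[0,0,0],[-281,48,-102],0],[[0,0,0],[-281,48,-102],0],[[0,0,0],[-281,48,-102],0],[[0,0,0],[-281,48,-102],0],[[0,0,0],[-281,48,-102],0],[[0,0,0],[-281,48,-102],0],[[0,0,0],[-281,48,-102],0]]'

```text
time: 1.82
eef_pos: [0.5296, -0.0505, 0.2995]
tcp_rot: [0.642, 0.64, -0.298, -0.3]
contact_force: [-0.6, 0.7, -0.8]
opening: 1.001
```

```bash
python3 - <<'E'
from h import *
snap('wrist','w1'); st()
E
```

```text
t 1.867 pos [ 0.5293 -0.0492  0.2993] F [ 0.01  0.33 -0.67] M [0.01 0.3  0.01] op 0.9999583169426043
q [-0.407 -0.456  2.252  0.393  0.729 -2.188]
[[0.0011, 0.6429, -0.766], [1.0, 0.0005, 0.0019], [0.0016, -0.766, -0.6429]]
```

View pics/w1.png

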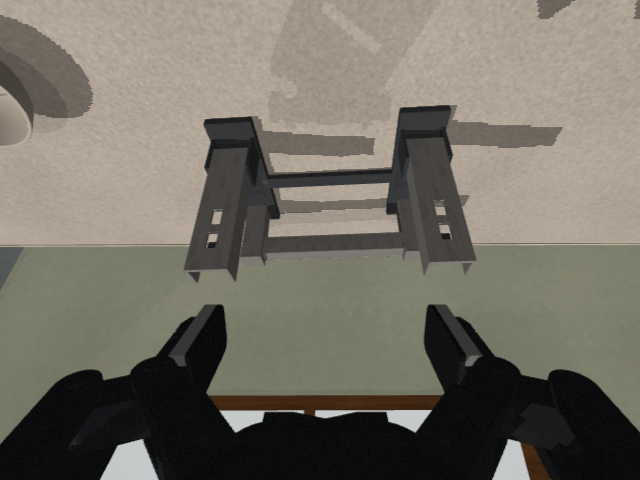

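The wrist view is upside-down. The uprights appear at (222,210) and (437,200), each with two slots: right-hand upright at (440,207) and (445,232), left-hand at (217,216) and (212,240). The right side of the image is world +y.

```bash
python3 - <<'E'
from h import *
im,d,c=load('w1')
a=cv2.resize(im[100:290,170:270,::-1],None,fx=4,fy=3.1,interpolation=cv2.INTER_CUBIC)
b=cv2.resize(im[100:290,390:490,::-1],None,fx=4,fy=3.1,interpolation=cv2.INTER_CUBIC)
cv2.imwrite('pics/w1a.png',np.hstack([a,b]))
X=cloud(d,c)
from itertools import product
# plane fit on upright front faces
def ray(u,v):
    K=c['K']; r=np.array([(u-K[0,2])/K[0,0],(v-K[1,2])/K[1,1],1]); return r@c['R'], -c['R'].T@c['t']
for n,box in (('R',(190,255,150,270)),('L',(405,470,140,265))):
    u0,u1,v0,v1=box; S=X[v0:v1,u0:u1].reshape(-1,3)
    m=(S[:,0]>.64)&(S[:,0]<.70)&(S[:,2]>.07)&(S[:,2]<.21); S=S[m]
    best=None; rng=np.random.default_rng(0)
    for _ in range(400):
        q=S[rng.choice(len(S),3,False)]; nn=np.cross(q[1]-q[0],q[2]-q[0]); nn/=np.linalg.norm(nn)+1e-12
        k=(abs((S-q[0])@nn)<.0015); 
        if best is None or k.sum()>best.sum(): best=k
    Q=S[best]; cen=Q.mean(0); nn=np.linalg.svd(Q-cen)[2][2]; nn*=np.sign(nn[0])
    print(n,len(S),len(Q),'cen',cen.round(4),'n',nn.round(4),'yaw',np.degrees(np.arctan2(nn[1],nn[0])),'range',Q.min(0).round(4),Q.max(0).round(4))
E
```

```text
R 4316 3459 cen [ 0.6764 -0.1694  0.1385] n [9.982e-01 5.970e-02 1.000e-04] yaw 3.4247817313642193 range [ 0.6739 -0.1928  0.0701] [ 0.6791 -0.148   0.1999]
L 4756 3878 cen [0.6616 0.0686 0.1397] n [ 9.98e-01  6.34e-02 -2.00e-04] yaw 3.6372107757547347 range [0.6588 0.0468 0.0701] [0.6647 0.0913 0.2004]
```

View pics/w1a.png

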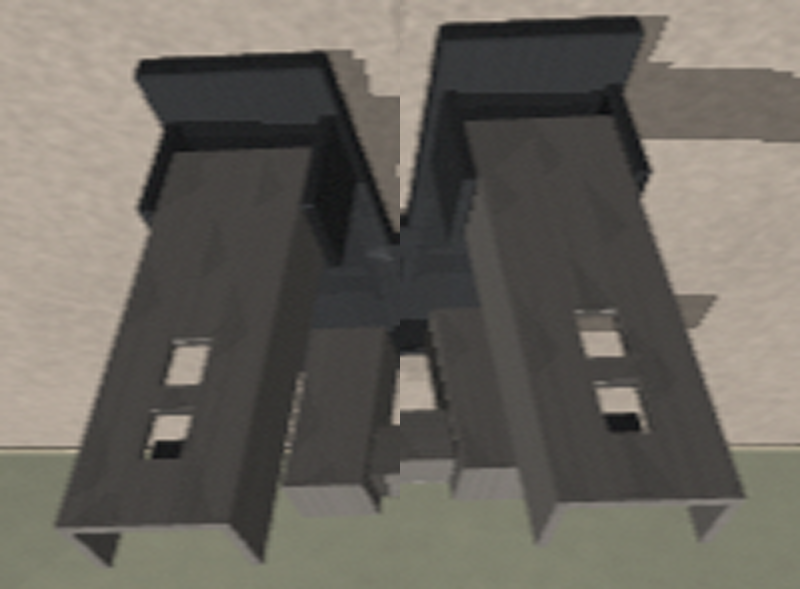

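The crops show both slots in each upright clearly, with the black latch at the top of each upper slot.

```bash
python3 - <<'E'
from h import *
im,d,c=load('w1'); X=cloud(d,c)
yaw=np.radians(3.53); ex=np.array([np.cos(yaw),np.sin(yaw),0]); ey=np.array([-np.sin(yaw),np.cos(yaw),0])
K=c['K'];C=-c['R'].T@c['t']
v,u=np.mgrid[0:480,0:640]
D=np.stack([(u-K[0,2])/K[0,0],(v-K[1,2])/K[1,1],np.ones_like(u)],-1)@c['R']
for n,cen,box in (('R',[.6764,-.1694,.1385],(200,245,190,255)),('L',[.6616,.0686,.1397],(425,462,190,250))):
    cen=np.array(cen); s=((cen-C)@ex)/(D@ex); P=C+s[...,None]*D   # on plane
    dep=((X-cen)@ex); hole=(np.isnan(dep))|(dep>.003)
    m=np.zeros_like(hole); m[box[2]:box[3],box[0]:box[1]]=1; m&=hole&(P[...,2]>.105)&(P[...,2]<.19)
    num,lab,stt,_=cv2.connectedComponentsWithStats(m.astype(np.uint8))
    for i in range(1,num):
        if stt[i][4]<30: continue
        Q=P[lab==i]; yy=(Q-cen)@ey
        print(n,stt[i],'z %.4f..%.4f mean %.4f'%(Q[:,2].min(),Q[:,2].max(),Q[:,2].mean()),'yalong %.4f..%.4f'%(Q[:,1].min(),Q[:,1].max()),'mean',Q.mean(0).round(4))
    # face extents: top & edges
    f=(abs(dep)<.002)&(P[...,2]>.07)
    f[:, :box[0]-30]=0; f[:,box[1]+30:]=0
    print('face top z',np.percentile(P[f][:,2],99.9), 'y', np.percentile(((P[f]-cen)@ey),[.5,99.5]))
E
```

```text
R [230 195  15  60 586] z 0.1058..0.1836 mean 0.1528 yalong -0.1476..-0.1327 mean [ 0.6747 -0.1416  0.1528]
R [211 211  11  14 111] z 0.1270..0.1449 mean 0.1356 yalong -0.1747..-0.1651 mean [ 0.6764 -0.1697  0.1356]
R [205 233  12  15 127] z 0.1566..0.1740 mean 0.1657 yalong -0.1748..-0.1650 mean [ 0.6764 -0.1697  0.1657]
face top z 0.20067559957633274 y [-0.0228111   0.02159963]
L [457 190   5  17  47] z 0.1127..0.1346 mean 0.1206 yalong 0.0911..0.0957 mean [0.6601 0.0928 0.1206]
L [434 201  12  14 128] z 0.1265..0.1441 mean 0.1360 yalong 0.0637..0.0739 mean [0.6616 0.0686 0.136 ]
L [439 224  13  15 146] z 0.1565..0.1738 mean 0.1655 yalong 0.0637..0.0738 mean [0.6616 0.0687 0.1655]
face top z 0.2007147393547996 y [-0.0218303   0.02232668]
```

Both slot centres (z 0.1358 and 0.1656, nominally 0.120 and 0.150) and the upright tops (0.2007 against 0.185) give a raise of about 16 mm. Next I go above the rail and refine its pose.

```bash
python3 - <<'E'
from h import *
plan([.452,.097,.22],rot(-7.2))
E
```

```text
turn [29.72, 92.72, 33.83] shift [145.99, 11.07, 110.46] rows 4.398120596980785 14.39585820523357
```

step_arm --rows '[[[29.7,92.7,33.8],[146,11,110],0],[[29.7,92.7,33.8],[146,11,110],0],[[29.7,92.7,33.8],[146,11,110],0],[[29.7,92.7,33.8],[146,11,110],0],[[29.7,92.7,33.8],[146,11,110],0],[[29.7,92.7,33.8],[146,11,110],0],[[29.7,92.7,33.8],[146,11,110],0],[[29.7,92.7,33.8],[146,11,110],0],[[29.7,92.7,33.8],[146,11,110],0],[[29.7,92.7,33.8],[146,11,110],0]]'

```text
time: 2.7
eef_pos: [0.4507, 0.0998, 0.2199]
tcp_rot: [0.742, 0.332, -0.145, -0.564]
contact_force: [-0.3, -0.2, 0.5]
opening: 1.003
```

```bash
python3 - <<'E'
from h import *
st();plan([.452,.097,.22],rot(-7.2))
E
```

```text
t 2.7 pos [0.4507 0.0998 0.2199] F [-0.3  -0.16  0.54] M [ 0.09  0.15 -0.02] op 1.002933024953617
q [ 0.093 -0.361  2.257 -0.218  0.932 -0.505]
[[0.7373, 0.33, -0.5895], [0.6565, -0.1437, 0.7405], [0.1597, -0.933, -0.3226]]
turn [13.95, 46.79, 16.63] shift [-0.82, 0.73, -2.86] rows 0.07335617432437 7.203254407399723
```

step_arm --rows '[[[14,46.8,16.6],[0,0,0],0],[[14,46.8,16.6],[0,0,0],0],[[14,46.8,16.6],[0,0,0],0],[[14,46.8,16.6],[0,0,0],0],[[14,46.8,16.6],[0,0,0],0],[[14,46.8,16.6],[0,0,0],0],[[14,46.8,16.6],[0,0,0],0],[[14,46.8,16.6],[0,0,0],0],[[14,46.8,16.6],[0,0,0],0],[[14,46.8,16.6],[0,0,0],0]]'

```text
time: 3.53
eef_pos: [0.4519, 0.0979, 0.2205]
tcp_rot: [0.706, -0.042, 0.044, -0.705]
contact_force: [-0.6, -0.1, 0.5]
opening: 1.002
```

```bash
python3 - <<'E'
from h import *
im,d,c=snap('wrist','w2'); st(); X=cloud(d,c)
print('table',np.nanmedian(X[abs(X[...,2])<.01][:,2]))
m=(X[...,2]>.045)&(X[...,2]<.065)&(X[...,0]>.38)&(X[...,0]<.53)&(abs(X[...,1]-.1)<.2)
m=cv2.morphologyEx(m.astype(np.uint8),cv2.MORPH_OPEN,np.ones((3,3)))>0
P=X[m]; print(len(P),'zmed',np.median(P[:,2])); print(cv2.minAreaRect((P[:,:2]*1000).astype(np.float32)))
# per-slice
c0=np.array([.452,.097]); yaw=np.radians(-7.2)
for it in range(2):
    ex=np.array([np.cos(yaw),np.sin(yaw)]); ey=np.array([-ex[1],ex[0]])
    Q=P[P[:,2]>.051]; a=(Q[:,:2]-c0)@ex; b=(Q[:,:2]-c0)@ey
    ys=[];lo=[];hi=[]
    for y0 in np.arange(-.13,.13,.01):
        k=(b>y0)&(b<y0+.01)
        if k.sum()>10: ys.append(y0+.005);lo.append(np.percentile(a[k],3));hi.append(np.percentile(a[k],97))
    f1=np.polyfit(ys,lo,1);f2=np.polyfit(ys,hi,1); mid=np.polyfit(ys,(np.array(lo)+hi)/2,1)
    print('lo',f1,'hi',f2,'b range',np.percentile(b,[.3,99.7])); yaw-=np.arctan(f1[0]); print('yaw',np.degrees(yaw))
bm=np.mean(np.percentile(b,[.3,99.7])); print('centre',c0+ex*mid[1]+ey*bm)
E
```

```text
t 3.583 pos [0.4519 0.0978 0.2206] F [ 0.42  0.39 -0.02] M [ 0.02 -0.03  0.04] op 0.999762697937233
q [-6.000e-03 -1.910e-01  2.093e+00 -1.000e-03  1.237e+00  1.160e-01]
[[0.9925, 0.0032, 0.122], [-0.122, -0.001, 0.9925], [0.0033, -1.0, -0.0006]]
table -0.0005028239591973899
7602 zmed 0.053465121903502305
((451.6444396972656, 95.00546264648438), (290.0282897949219, 33.32908630371094), 82.70623779296875)
lo [ 0.00206192 -0.01579206] hi [0.00251367 0.00523387] b range [-0.14526701  0.14258776]
yaw -7.318138899605023
lo [ 0.00048199 -0.01581682] hi [0.00046432 0.00522882] b range [-0.14527756  0.14258783]
yaw -7.345754781805926
centre [0.44657781 0.09634044]
```

View pics/w2.png

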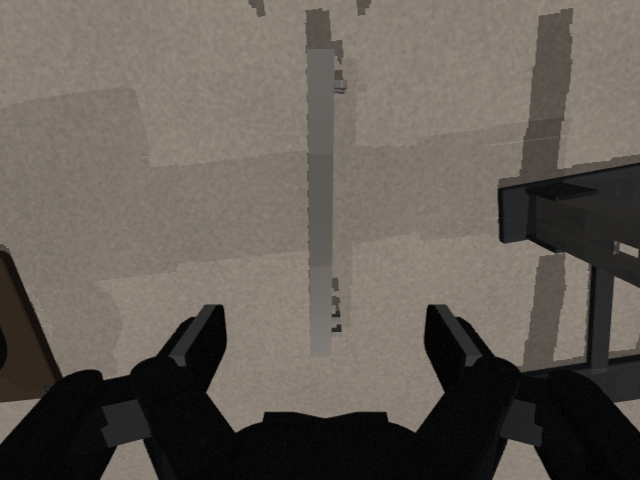

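The wrist view shows the rail from (320,50) to (320,355), tabs on the stand side at (338,70) and (335,310). Rail centre is (0.4466, 0.0962) with yaw -7.3°. The top measures 53.5 mm high and the length 288 mm, which agrees with the given sizes. Descending to grasp.

```bash
python3 - <<'E'
from h import *
plan([.4466,.0962,.010],rot(-7.33))
E
```

```text
turn [0.03, 0.32, 0.19] shift [-5.77, 210.57, -2.15] rows 5.0518737745198 0.05224296121557083
```

step_arm --rows '[[[0,0.3,0.2],[-5.8,40,-2],0],[[0,0.3,0.2],[-5.8,80,-2],0],[[0,0.3,0.2],[-5.8,120,-2],0],[[0,0.3,0.2],[-5.8,150,-2],0],[[0,0.3,0.2],[-5.8,175,-2],0],[[0,0.3,0.2],[-5.8,192,-2],0],[[0,0.3,0.2],[-5.8,204,-2],0],[[0,0.3,0.2],[-5.8,210,-2],0],[[0,0.3,0.2],[-5.8,210,-2],0]]'

```text
time: 4.33
eef_pos: [0.4458, 0.0962, 0.0096]
tcp_rot: [0.706, -0.047, 0.044, -0.706]
contact_force: [-0.3, 0.3, 0.6]
opening: 1.005
```

```bash
python3 - <<'E'
from h import *
st(); plan([.4466,.0962,.010],rot(-7.33))
E
```

```text
t 4.333 pos [0.4458 0.0962 0.0096] F [-0.27  0.34  0.55] M [ 0.04 -0.01 -0.02] op 1.0048308883433628
q [-0.01   0.129  2.231 -0.     0.785  0.119]
[[0.9917, -0.0032, 0.1287], [-0.1287, -0.0001, 0.9917], [-0.0032, -1.0, -0.0005]]
turn [0.03, -0.06, -0.18] shift [0.82, -0.41, 0.09] rows 0.02212437585287234 0.02737087122714213
```

step_arm --rows '[[[0,0,-0.2],[0.8,0,0],0.5],[[0,0,-0.2],[0.8,0,0],0.7],[[0,0,-0.2],[0.8,0,0],1],[[0,0,-0.2],[0.8,0,0],1],[[0,0,-0.2],[0.8,0,0],1],[[0,0,-0.2],[0.8,0,0],1],[[0,0,-0.2],[0.8,0,0],1],[[0,0,-0.2],[0.8,0,0],1],[[0,0,-0.2],[0.8,0,0],1],[[0,0,-0.2],[0.8,0,0],1]]' --newtons 80

```text
time: 5.17
eef_pos: [0.4484, 0.0957, 0.0116]
tcp_rot: [0.706, -0.045, 0.047, -0.706]
contact_force: [-2.2, 0.1, 5.9]
opening: 0.247
```

```bash
python3 - <<'E'
from h import *
st()
E
```

```text
t 5.167 pos [0.4484 0.0957 0.0116] F [-2.18  0.07  5.9 ] M [0.04 0.49 0.  ] op 0.24691352595779578
q [-0.011  0.126  2.229 -0.     0.784  0.12 ]
[[0.9915, 0.0032, 0.1302], [-0.1302, -0.0004, 0.9915], [0.0033, -1.0, 0.0]]
```

step_arm --rows '[[[0,0,0],[0,-10,0],1],[[0,0,0],[0,-25,0],1],[[0,0,0],[0,-50,0],1],[[0,0,0],[0,-80,0],1],[[0,0,0],[0,-110,0],1],[[0,0,0],[0,-130,0],1],[[0,0,0],[0,-140,0],1],[[0,0,0],[0,-140,0],1],[[0,0,0],[0,-140,0],1]]'

```text
time: 5.92
eef_pos: [0.4466, 0.0958, 0.1496]
tcp_rot: [0.706, -0.046, 0.047, -0.705]
contact_force: [-1.2, -0.1, -5.6]
opening: 0.247
```

```bash
cat >> h.py <<'E'
def railfit(X, ctr, yaw0, z0,half=.145):
    """fit rail top in cloud: ctr approx xy, yaw deg, expected top z"""
    yaw=np.radians(yaw0); P=X.reshape(-1,3); P=P[~np.isnan(P[:,0])]; c0=np.array(ctr)
    for it in range(3):
        ex=np.array([np.cos(yaw),np.sin(yaw)]); ey=np.array([-ex[1],ex[0]])
        a=(P[:,:2]-c0)@ex; b=(P[:,:2]-c0)@ey
        k=(abs(a)<.03)&(abs(b)<half+.03)&(abs(P[:,2]-z0)<.006)
        aa,bb,zz=a[k],b[k],P[k,2]; ys,lo,hi,zs=[],[],[],[]
        for y0 in np.arange(-half,half,.01):
            j=(bb>y0)&(bb<y0+.01)
            if j.sum()>12: ys.append(y0+.005);lo.append(np.percentile(aa[j],3));hi.append(np.percentile(aa[j],97));zs.append(np.median(zz[j]))
        ys=np.array(ys); f1=np.polyfit(ys,lo,1);f2=np.polyfit(ys,hi,1);fz=np.polyfit(ys,zs,1)
        yaw-=np.arctan(f1[0])
    print('n',k.sum(),'lo',f1.round(4),'hi',f2.round(4),'b',np.percentile(bb,[.3,99.7]).round(4),'ztop',fz.round(4),'seen',ys.min().round(3),ys.max().round(3),'yaw',np.degrees(yaw).round(2))
    return yaw,(f1[1]+f2[1])/2,bb
E
python3 - <<'E'
from h import *
s=st(); im,d,c=snap('wrist','w3'); X=cloud(d,c)
railfit(X,[.4475,.0962],-7.4,.150+.044)
S=X[(abs(X[...,2]-.19)<.03)&(abs(X[...,0]-.447)<.05)]; print(len(S),np.median(S,0))
E
```

```text
t 5.917 pos [0.4466 0.0958 0.1496] F [-1.25 -0.12 -5.62] M [ 0.02  0.05 -0.01] op 0.2471170144990717
q [-0.011 -0.122  2.17  -0.     1.093  0.12 ]
[[0.9915, 0.0011, 0.1304], [-0.1304, -0.0004, 0.9915], [0.0012, -1.0, -0.0002]]
n 32961 lo [ 0.0016 -0.017 ] hi [-0.0906  0.0117] b [-0.0212  0.1078] ztop [-0.0009  0.1915] seen -0.02 0.11 yaw -10.59
51336 [0.45264711 0.11347719 0.19188369]
```

View pics/w3.png

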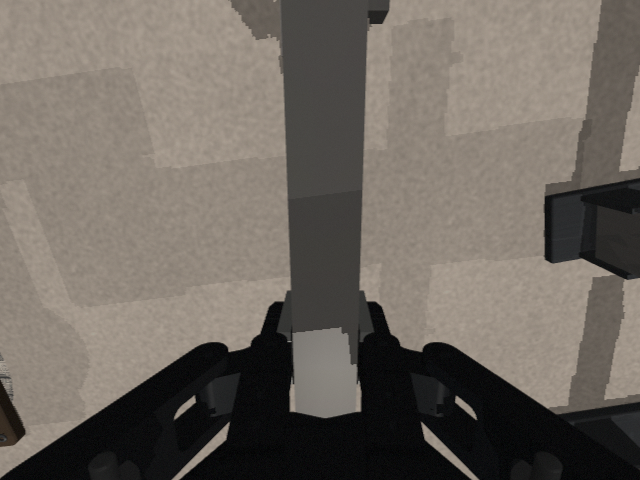

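The rail is held level, its top centred on column 325. Its left tab shows at (378,12). Now a cleaner check of the rail-in-hand pose.

```bash
python3 - <<'E'
from h import *
im,d,c=load('w3'); X=cloud(d,c)
p=np.array([.4466,.0958,.1496]); yt=np.radians(-7.49)
ex=np.array([np.cos(yt),np.sin(yt)]); ey=np.array([-ex[1],ex[0]])
P=X.reshape(-1,3); P=P[~np.isnan(P[:,0])]
a=(P[:,:2]-p[:2])@ex;b=(P[:,:2]-p[:2])@ey
for y0 in np.arange(.02,.15,.01):
    k=(b>y0)&(b<y0+.01)&(abs(P[:,2]-.1915)<.003)&(abs(a)<.03)
    if k.sum()>10: print(round(y0+.005,3),k.sum(),np.percentile(a[k],[1,99]).round(4),P[k,2].mean().round(4))
k=(b>.09)&(abs(P[:,2]-.188)<.006)&(a>.0125)&(a<.04); print('tab',k.sum(), a[k].min(),a[k].max(),np.percentile(b[k],[1,50,99]),np.median(P[k,2])) if k.sum() else 0
E
```

```text
0.025 1874 [-0.0119  0.0096] 0.1914
0.035 2050 [-0.012   0.0096] 0.1914
0.045 2219 [-0.0119  0.0096] 0.1914
0.055 2426 [-0.012   0.0095] 0.1915
0.065 2656 [-0.012   0.0096] 0.1915
0.075 2939 [-0.012   0.0095] 0.1915
0.085 3172 [-0.012   0.0095] 0.1915
0.095 3560 [-0.0121  0.0095] 0.1915
0.105 3420 [-0.0125  0.0095] 0.1914
```

```bash
python3 - <<'E'
from h import *
plan([.5991,-.0548,.1355],rot(3.55))
E
```

```text
turn [0.02, -11.04, -0.06] shift [171.53, 12.98, -129.28] rows 5.160321194492558 1.542610662142005
```

step_arm --rows '[[[0,-2,0],[20,0,-15],1],[[0,-4,0],[45,0,-34],1],[[0,-7,0],[75,0,-57],1],[[0,-9,0],[105,5,-79],1],[[0,-11,0],[135,10,-102],1],[[0,-11,0],[158,13,-119],1],[[0,-11,0],[168,13,-127],1],[[0,-11,0],[171.5,13,-129.3],1],[[0,-11,0],[171.5,13,-129.3],1],[[0,-11,0],[171.5,13,-129.3],1]]'

```text
time: 6.8
eef_pos: [0.5992, -0.0537, 0.1366]
tcp_rot: [-0.706, -0.021, 0.022, 0.707]
contact_force: [0.0, 0.7, -6.5]
opening: 0.253
```

```bash
python3 - <<'E'
from h import *
s=st(); im,d,c=snap('wrist','w4'); snap('scene','s4'); snap('top','t4')
plan([.5991,-.0548,.1355],rot(3.55))
im=cv2.imread('pics/s4.png'); cv2.imwrite('pics/s4a.png',cv2.resize(im[180:400,140:460],None,fx=2.5,fy=2.5,interpolation=cv2.INTER_CUBIC))
E
```

```text
t 6.8 pos [ 0.5992 -0.0537  0.1366] F [ 0.03  0.67 -6.48] M [-0.04  0.04 -0.03] op 0.2525368726329719
q [-2.580e-01  2.220e-01  1.837e+00  1.000e-03  1.084e+00 -3.200e-01]
[[0.9981, -0.0009, -0.0615], [0.0615, 0.0012, 0.9981], [-0.0008, -1.0, 0.0012]]
turn [-0.0, 0.04, 0.1] shift [-0.78, 2.49, -1.31] rows 0.07013366258605729 0.0155171971528017
```

View pics/w4.png

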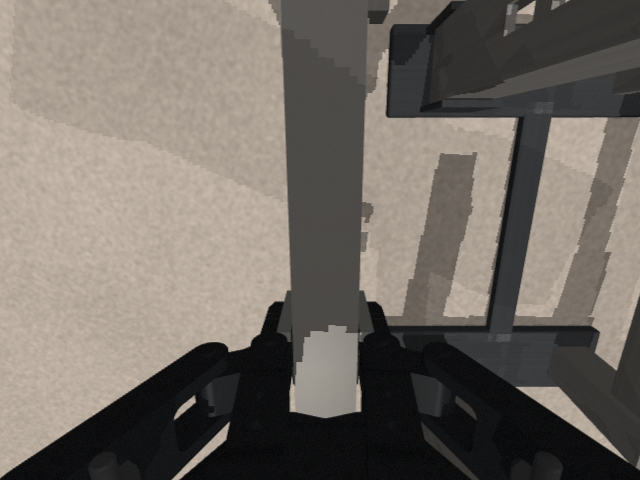

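View pics/s4a.png

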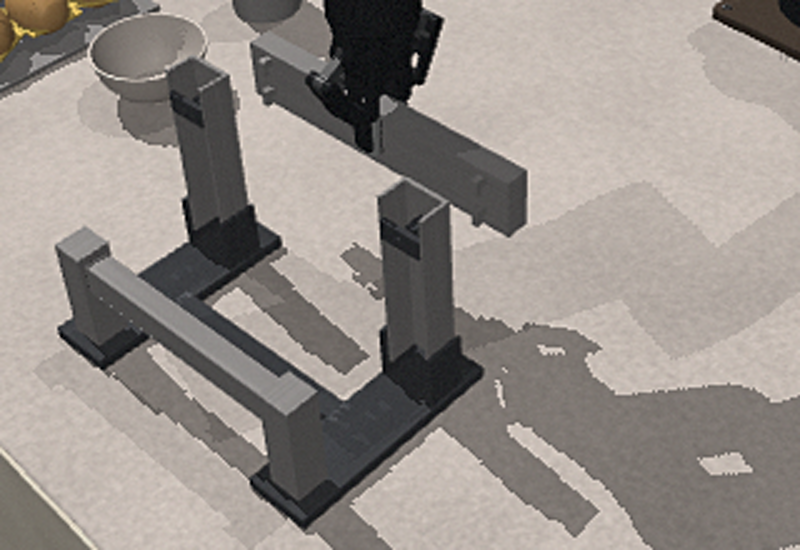

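```bash
python3 - <<'E'
from h import *
yaw=np.radians(3.55); ex=np.array([np.cos(yaw),np.sin(yaw)]); ey=np.array([-ex[1],ex[0]]); o=np.array([.669,-.0505])
def ext(v): return np.percentile(v,[1,99]).round(4)
for n in ('s4','t4','w4'):
    im,d,c=load(n); P=cloud(d,c).reshape(-1,3); P=P[~np.isnan(P[:,0])]
    a=(P[:,:2]-o)@ex;b=(P[:,:2]-o)@ey;z=P[:,2]
    k=(a>-.09)&(a<-.05)&(abs(b)<.16)&(abs(z-.1785)<.006); 
    if k.sum()>20:
        print(n,'rail',k.sum(),'a',ext(a[k]),'b',ext(b[k]),b[k].min(),b[k].max(),'z',np.median(z[k])); print('   rows of b near ends', np.percentile(z[k&(b>.05)],[5,50,95]),np.percentile(z[k&(b<-.05)],[5,50,95]) if (k&(b<-.05)).any() else '')
    # rail face / ends: all z
    k=(a>-.09)&(a<-.04)&(abs(b)<.18)&(z>.122)&(z<.182)
    if n!='w4': print(n,'railbody b',np.percentile(b[k],[.3,99.7]),b[k].min(),b[k].max(),'z',z[k].min(),z[k].max())
    for nm,sg in (('L',1),('R',-1)):
        k=(abs(a)<.006)&(b*sg>.06)&(b*sg<.16)&(z>.15); 
        if k.sum()>10: print('  up',nm,k.sum(),'b',ext(b[k]),b[k].min(),b[k].max(),'a',ext(a[k]),'zmax',z[k].max())
E
```

```text
s4 rail 1021 a [-0.083  -0.0522] b [-0.1387  0.1484] -0.14261259037737076 0.15032976184018973 z 0.1797737919390675
   rows of b near ends [0.1740686  0.17972494 0.18210215] [0.17444155 0.17969096 0.18205766]
s4 railbody b [-0.14113162  0.15012679] -0.1430911875276233 0.15069496131431873 z 0.12383193416815885 0.18199305792286333
  up L 190 b [0.1014 0.1463] 0.10017624051031912 0.1472486810418781 a [0.0003 0.006 ] zmax 0.20316508533211877
  up R 131 b [-0.1398 -0.0924] -0.140600293398044 -0.09198512217856543 a [0.0007 0.0059] zmax 0.20262767907940557
t4 rail 460 a [-0.0833 -0.0524] b [-0.1412  0.1451] -0.1426039268388324 0.1469622584934337 z 0.17899471897364214
   rows of b near ends [0.1745108  0.17925181 0.1829324 ] [0.17435482 0.17880499 0.18244119]
t4 railbody b [-0.14262096  0.14656359] -0.1427556456779547 0.1469622584934337 z 0.12317454163231467 0.18197804443917157
  up L 114 b [0.0993 0.1422] 0.09908704875692638 0.14267440562468645 a [-0.0026  0.0031] zmax 0.20367627252693263
  up R 117 b [-0.1393 -0.0967] -0.1397649412540029 -0.09618593075835187 a [-0.0019  0.0048] zmax 0.20152731426852802
w4 rail 32111 a [-0.0842 -0.0562] b [-0.0175  0.1092] -0.021328197817363826 0.11048684025016355 z 0.17851428454723645
   rows of b near ends [0.17748227 0.17857254 0.17965366] 
  up L 6062 b [0.0981 0.1172] 0.09786313084343429 0.11855671534171856 a [-0.0012  0.0053] zmax 0.19297764761985828
```

step_arm --rows '[[[0,0,0],[8,0.7,-0.3],1],[[0,0,0],[18,1.4,-0.6],1],[[0,0,0],[28,1.4,-0.6],1],[[0,0,0],[35,1.4,-0.6],1],[[0,0,0],[40,1.4,-0.6],1],[[0,0,0],[40,1.4,-0.6],1],[[0,0,0],[40,1.4,-0.6],1]]'

```text
time: 7.53
eef_pos: [0.6409, -0.0528, 0.1369]
tcp_rot: [0.707, 0.023, -0.021, -0.707]
contact_force: [-0.6, -0.2, -6.5]
opening: 0.245
```

```bash
cat >> h.py <<'E'
def stand():
    s=ctrl.get_state(); yaw=np.radians(3.55); ex=np.array([np.cos(yaw),np.sin(yaw),0]); ey=np.array([-ex[1],ex[0],0]); d=np.array(s['eef_pos'])-[.669,-.0505,0]
    F=np.array(s['contact_force']); M=np.array(s['wrist_torque'])
    x=R.from_quat(s['tcp_rot']).as_matrix()
    print('t %.2f TCP stand a %.1f b %.1f railz %.1f | F a %.1f b %.1f z %.1f | M a %.2f b %.2f z %.2f | yaw %.2f tilt(y-axis) %.2f %.2f op %.3f'%(s['time'],d@ex*1e3,d@ey*1e3,d[2]*1e3+15,F@ex,F@ey,F[2],M@ex,M@ey,M[2],np.degrees(np.arctan2(x[1,0],x[0,0])),np.degrees(x[:,1]@ex),np.degrees(x[:,1]@ey),s['opening']))
E
python3 - <<'E'
from h import *
stand(); snap('wrist','w5'); snap('scene','s5'); stand()
im=cv2.imread('pics/s5.png'); cv2.imwrite('pics/s5a.png',cv2.resize(im[180:340,190:350],None,fx=3.7,fy=3.7,interpolation=cv2.INTER_CUBIC))
E
```

```text
t 7.53 TCP stand a -28.2 b -0.5 railz 151.9 | F a -0.6 b -0.1 z -6.5 | M a -0.02 b 0.01 z -0.05 | yaw 3.53 tilt(y-axis) 0.13 -0.03 op 0.245
t 7.63 TCP stand a -28.7 b -0.6 railz 151.7 | F a -0.3 b 0.3 z -7.2 | M a -0.02 b 0.07 z 0.05 | yaw 3.51 tilt(y-axis) 0.12 -0.02 op 0.251
```

View pics/w5.png

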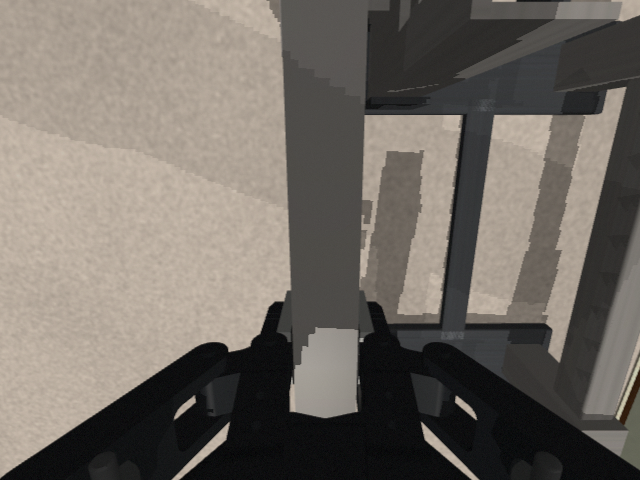

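View pics/s5a.png

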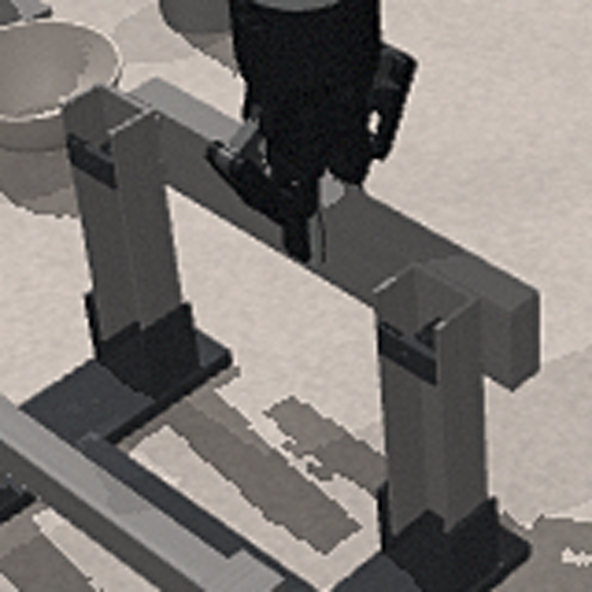

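```bash
python3 - <<'E'
from h import *
yaw=np.radians(3.55); ex=np.array([np.cos(yaw),np.sin(yaw)]); ey=np.array([-ex[1],ex[0]]); o=np.array([.669,-.0505])
for n in ('w4','w5','s5'):
    im,d,c=load(n); P=cloud(d,c).reshape(-1,3); P=P[~np.isnan(P[:,0])]
    a=(P[:,:2]-o)@ex;b=(P[:,:2]-o)@ey;z=P[:,2]
    ac=-.070 if n=='w4' else -.029
    k=(abs(a-ac)<.010)&(abs(b)<.16)&(abs(z-.1785)<.008)
    if n!='s5': k&=b>.02
    print(n,'railtop z',np.median(z[k]),z[k].std())
    k=(abs(a-ac)<.03)&(b>.03)&(b<.1)&(abs(z-.178)<.003); print('   a ext',np.percentile(a[k],[1,99]))
    k=(a>-.003)&(a<.008)&(abs(b)<.16)&(z>.197)&(z<.21); print('  upright top',k.sum(),np.percentile(z[k],[10,50,90]) if k.sum() else '')
for i in range(3): stand()
E
```

```text
w4 railtop z 0.17854642957436093 0.0006389069171672046
   a ext [-0.08182362 -0.06024805]
  upright top 0 
w5 railtop z 0.17865132814728424 0.0006356270711183489
   a ext [-0.04030242 -0.01864569]
  upright top 1523 [0.19767212 0.19935117 0.20078056]
s5 railtop z 0.1794904510597796 0.0018204176743330759
   a ext [-0.04035658 -0.01534458]
  upright top 113 [0.19800332 0.19994748 0.20196426]
t 7.63 TCP stand a -28.7 b -0.6 railz 151.7 | F a -0.3 b 0.3 z -7.2 | M a -0.02 b 0.07 z 0.05 | yaw 3.51 tilt(y-axis) 0.12 -0.02 op 0.251
t 7.63 TCP stand a -28.7 b -0.6 railz 151.7 | F a -0.3 b 0.3 z -7.2 | M a -0.02 b 0.07 z 0.05 | yaw 3.51 tilt(y-axis) 0.12 -0.02 op 0.251
t 7.63 TCP stand a -28.7 b -0.6 railz 151.7 | F a -0.3 b 0.3 z -7.2 | M a -0.02 b 0.07 z 0.05 | yaw 3.51 tilt(y-axis) 0.12 -0.02 op 0.251
```

step_arm --rows '[[[0,0,0],[0,1.5,0.3],1],[[0,0,0],[1,1.5,0.3],1],[[0,0,0],[2,1.5,0.3],1],[[0,0,0],[2,1.5,0.3],1]]'

```text
time: 7.97
eef_pos: [0.6429, -0.0525, 0.1356]
tcp_rot: [0.707, 0.023, -0.021, -0.707]
contact_force: [-0.2, 0.1, -5.8]
opening: 0.248
```

```bash
python3 - <<'E'
from h import *
stand()
E
```

```text
t 7.97 TCP stand a -26.2 b -0.4 railz 150.6 | F a -0.2 b 0.1 z -5.8 | M a -0.08 b 0.03 z 0.05 | yaw 3.51 tilt(y-axis) 0.18 -0.03 op 0.248
```

Height is right at 150.6. Now I advance slowly and watch the force.

step_arm --rows '[[[0,0,0],[1,0.3,0],1],[[0,0,0],[2,0.3,0],1],[[0,0,0],[3,0.3,0],1],[[0,0,0],[4,0.3,0],1],[[0,0,0],[5,0.3,0],1],[[0,0,0],[5,0.3,0],1]]'

```text
time: 8.47
eef_pos: [0.648, -0.0522, 0.1353]
tcp_rot: [0.707, 0.023, -0.021, -0.707]
contact_force: [-0.5, -0.5, -5.4]
opening: 0.248
```

```bash
python3 - <<'E'
from h import *
stand()
E
```

```text
t 8.47 TCP stand a -21.0 b -0.4 railz 150.3 | F a -0.6 b -0.4 z -5.4 | M a 0.01 b 0.01 z 0.04 | yaw 3.51 tilt(y-axis) 0.18 -0.03 op 0.248
```

step_arm --rows '[[[0,0,0],[0.7,0,0],1],[[0,0,0],[1.4,0,0],1],[[0,0,0],[2.1,0,0],1],[[0,0,0],[2.8,0,0],1],[[0,0,0],[3,0,0],1]]'

```text
time: 8.88
eef_pos: [0.6509, -0.052, 0.1353]
tcp_rot: [0.707, 0.023, -0.021, -0.707]
contact_force: [-0.7, -0.4, -4.8]
opening: 0.252
```

```bash
python3 - <<'E'
from h import *
stand()
E
```

```text
t 8.88 TCP stand a -18.1 b -0.4 railz 150.3 | F a -0.7 b -0.3 z -4.8 | M a 0.01 b 0.01 z 0.01 | yaw 3.51 tilt(y-axis) 0.18 -0.04 op 0.252
```

step_arm --rows '[[[0,0,0],[0.7,0,0],1],[[0,0,0],[1.4,0,0],1],[[0,0,0],[2.1,0,0],1],[[0,0,0],[2.8,0,0],1],[[0,0,0],[3,0,0],1]]'

```text
time: 9.3
eef_pos: [0.6533, -0.0519, 0.1353]
tcp_rot: [0.707, 0.022, -0.021, -0.707]
contact_force: [-3.8, 0.5, -4.0]
opening: 0.248
```

```bash
python3 - <<'E'
from h import *
stand(); snap('scene','s6')
im=cv2.imread('pics/s6.png'); cv2.imwrite('pics/s6a.png',cv2.resize(im[180:340,190:350],None,fx=3.7,fy=3.7,interpolation=cv2.INTER_CUBIC))
E
```

```text
t 9.30 TCP stand a -15.8 b -0.4 railz 150.3 | F a -3.7 b 0.7 z -4.0 | M a -0.01 b 0.46 z 0.02 | yaw 3.52 tilt(y-axis) 0.07 -0.03 op 0.248
```

View pics/s6a.png

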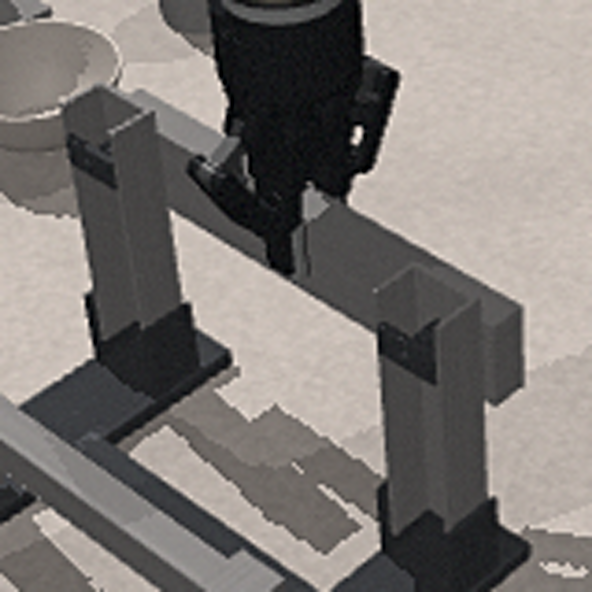

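Force -3.7 N with no twisting moment, and both black latch plates have shifted back, so the tabs are through both slots. I keep pushing in towards the flat seat.

step_arm --rows '[[[0,0,0],[1,0,0],1],[[0,0,0],[2,0,0],1],[[0,0,0],[3,0,0],1],[[0,0,0],[3.5,0,0],1],[[0,0,0],[4,0,0],1],[[0,0,0],[4,0,0],1]]'

```text
time: 9.85
eef_pos: [0.6575, -0.0516, 0.1352]
tcp_rot: [0.707, 0.022, -0.021, -0.707]
contact_force: [-5.2, -0.5, -3.5]
opening: 0.252
```

```bash
python3 - <<'E'
from h import *
stand()
E
```

```text
t 9.85 TCP stand a -11.5 b -0.4 railz 150.2 | F a -5.3 b -0.1 z -3.5 | M a -0.03 b 0.64 z 0.00 | yaw 3.51 tilt(y-axis) 0.11 -0.03 op 0.252
```

step_arm --rows '[[[0,0,0],[0.4,0,0],1],[[0,0,0],[0.8,0,0],1],[[0,0,0],[1.2,0,0],1],[[0,0,0],[1.6,0,0],1],[[0,0,0],[1.6,0,0],1]]'

```text
time: 10.27
eef_pos: [0.6589, -0.0515, 0.1352]
tcp_rot: [0.707, 0.022, -0.021, -0.707]
contact_force: [-5.2, -0.5, -2.7]
opening: 0.244
```

```bash
python3 - <<'E'
from h import *
stand()
E
```

```text
t 10.27 TCP stand a -10.1 b -0.3 railz 150.2 | F a -5.2 b -0.1 z -2.7 | M a 0.04 b 0.78 z 0.05 | yaw 3.52 tilt(y-axis) 0.08 -0.02 op 0.244
```

step_arm --rows '[[[0,0,0],[0.4,0,0],1],[[0,0,0],[0.8,0,0],1],[[0,0,0],[1.2,0,0],1],[[0,0,0],[1.2,0,0],1]]'

```text
time: 10.6
eef_pos: [0.6591, -0.0514, 0.1352]
tcp_rot: [0.707, 0.021, -0.022, -0.707]
contact_force: [-8.3, -1.1, -0.4]
opening: 0.25
```

```bash
python3 - <<'E'
from h import *
stand()
E
```

```text
t 10.60 TCP stand a -9.9 b -0.3 railz 150.2 | F a -8.4 b -0.5 z -0.4 | M a -0.01 b 1.20 z -0.06 | yaw 3.51 tilt(y-axis) -0.10 -0.01 op 0.250
```

step_arm --rows '[[[0,0,0],[0.8,0,0],1],[[0,0,0],[1.2,0,0],1],[[0,0,0],[1.2,0.8,0],1],[[0,0,0],[1.2,1.6,0],1],[[0,0,0],[1.2,2.4,0],1],[[0,0,0],[1.2,3,0],1],[[0,0,0],[1.2,3,0],1]]'

```text
time: 11.18
eef_pos: [0.659, -0.0515, 0.1327]
tcp_rot: [0.707, 0.02, -0.024, -0.707]
contact_force: [-14.8, -0.8, 2.8]
opening: 0.247
```

```bash
python3 - <<'E'
from h import *
stand()
E
```

```text
t 11.18 TCP stand a -10.0 b -0.4 railz 147.7 | F a -14.8 b 0.1 z 2.8 | M a -0.03 b 1.88 z -0.04 | yaw 3.52 tilt(y-axis) -0.31 -0.00 op 0.247
```

step_arm --rows '[[[0,0,0],[-0.3,0.8,0],1],[[0,0,0],[-0.3,1.6,0],1],[[0,0,0],[-0.3,2.4,0],1],[[0,0,0],[-0.3,3,0],1],[[0,0,0],[-0.3,3,0],1]]'

```text
time: 11.6
eef_pos: [0.659, -0.0515, 0.1296]
tcp_rot: [0.707, 0.02, -0.023, -0.707]
contact_force: [-13.0, -0.6, 1.7]
opening: 0.246
```

```bash
python3 - <<'E'
from h import *
stand()
E
```

```text
t 11.60 TCP stand a -10.0 b -0.4 railz 144.6 | F a -13.0 b 0.2 z 1.7 | M a -0.02 b 1.74 z -0.07 | yaw 3.51 tilt(y-axis) -0.25 -0.00 op 0.246
```

step_arm --rows '[[[0,0,0],[0,0.7,0],1],[[0,0,0],[0,1.4,0],1],[[0,0,0],[0,2.1,0],1],[[0,0,0],[0,2.6,0],1],[[0,0,0],[0,2.6,0],1]]'

```text
time: 12.02
eef_pos: [0.659, -0.0515, 0.1267]
tcp_rot: [0.707, 0.02, -0.023, -0.707]
contact_force: [-12.3, -1.6, 1.7]
opening: 0.246
```

```bash
python3 - <<'E'
from h import *
stand()
E
```

```text
t 12.02 TCP stand a -10.0 b -0.4 railz 141.7 | F a -12.4 b -0.9 z 1.7 | M a -0.04 b 1.63 z -0.10 | yaw 3.51 tilt(y-axis) -0.25 -0.00 op 0.246
```

step_arm --rows '[[[0,0,0],[0,0.5,0],1],[[0,0,0],[0,1,0],1],[[0,0,0],[0,1.5,0],1],[[0,0,0],[0,1.5,0],1]]'

```text
time: 12.35
eef_pos: [0.659, -0.0515, 0.1255]
tcp_rot: [0.707, 0.02, -0.023, -0.707]
contact_force: [-14.4, -0.4, 2.2]
opening: 0.244
```

```bash
python3 - <<'E'
from h import *
stand(); snap('scene','s7'); stand()
im=cv2.imread('pics/s7.png'); cv2.imwrite('pics/s7a.png',cv2.resize(im[180:340,190:350],None,fx=3.7,fy=3.7,interpolation=cv2.INTER_CUBIC))
E
```

```text
t 12.35 TCP stand a -10.0 b -0.4 railz 140.5 | F a -14.4 b 0.5 z 2.2 | M a -0.03 b 1.76 z -0.09 | yaw 3.51 tilt(y-axis) -0.26 -0.00 op 0.244
t 12.40 TCP stand a -10.0 b -0.4 railz 140.5 | F a -13.1 b -0.1 z 1.8 | M a -0.07 b 1.78 z -0.09 | yaw 3.51 tilt(y-axis) -0.26 -0.00 op 0.250
```

View pics/s7a.png

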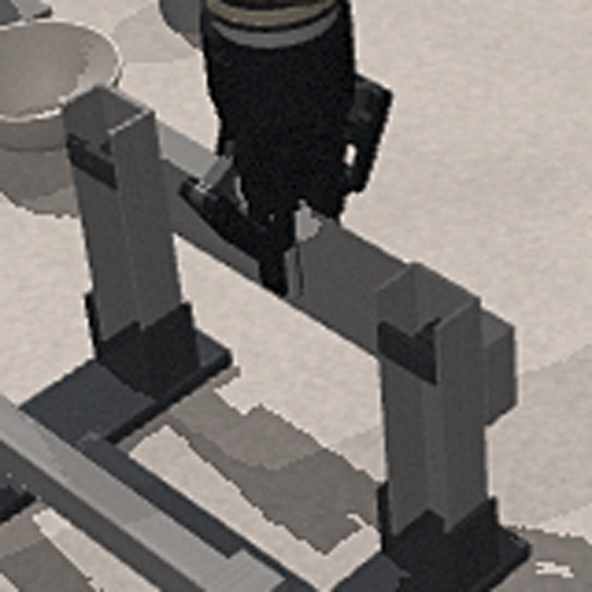

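The latch plates at (92,165) and (408,350) are still back, so it is not seated yet. Continuing down.

step_arm --rows '[[[0,0,0],[0,0.5,0],1],[[0,0,0],[0,1,0],1],[[0,0,0],[0,1.5,0],1],[[0,0,0],[0,1.5,0],1]]'

```text
time: 12.73
eef_pos: [0.659, -0.0515, 0.1247]
tcp_rot: [0.707, 0.02, -0.023, -0.707]
contact_force: [-14.9, -0.9, 3.8]
opening: 0.248
```

```bash
python3 - <<'E'
from h import *
stand()
E
```

```text
t 12.73 TCP stand a -10.0 b -0.4 railz 139.7 | F a -15.0 b 0.0 z 3.8 | M a 0.04 b 1.91 z -0.12 | yaw 3.51 tilt(y-axis) -0.27 -0.00 op 0.248
```

step_arm --rows '[[[0,0,0],[0,0.5,0],1],[[0,0,0],[0,1,0],1],[[0,0,0],[0,1.5,0],1],[[0,0,0],[0,1.5,0],1]]'

```text
time: 13.07
eef_pos: [0.659, -0.0515, 0.1247]
tcp_rot: [0.707, 0.02, -0.023, -0.707]
contact_force: [-17.9, 0.5, 9.9]
opening: 0.249
```

```bash
python3 - <<'E'
from h import *
stand(); snap('scene','s8'); stand()
im=cv2.imread('pics/s8.png'); cv2.imwrite('pics/s8a.png',cv2.resize(im[180:340,190:350],None,fx=3.7,fy=3.7,interpolation=cv2.INTER_CUBIC))
E
```

```text
t 13.07 TCP stand a -10.0 b -0.4 railz 139.7 | F a -17.8 b 1.6 z 9.9 | M a 0.15 b 2.30 z -0.11 | yaw 3.52 tilt(y-axis) -0.28 -0.01 op 0.249
t 13.12 TCP stand a -10.0 b -0.4 railz 139.7 | F a -18.0 b 1.4 z 9.3 | M a 0.06 b 2.31 z -0.02 | yaw 3.52 tilt(y-axis) -0.28 -0.01 op 0.249
```

View pics/s8a.png

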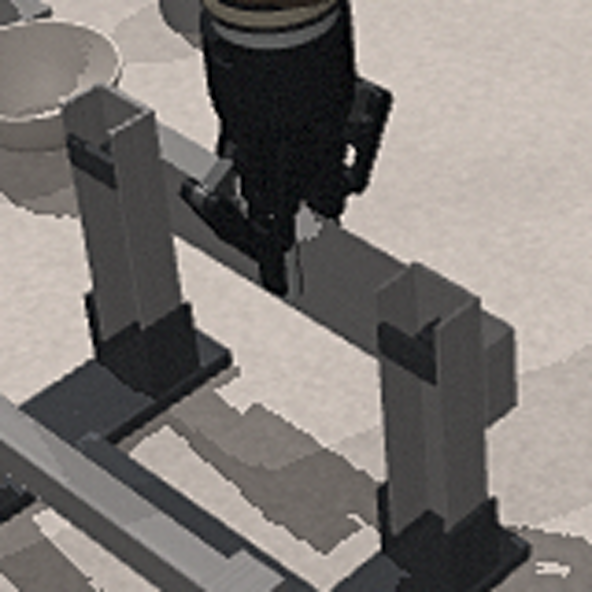

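```bash
python3 - <<'E'
from h import *
o=[]
for n in ('s5','s7','s8'):
    im=cv2.imread('pics/%s.png'%n)
    o.append(np.vstack([cv2.resize(im[200:240,200:240],(260,260),interpolation=cv2.INTER_NEAREST),cv2.resize(im[250:290,285:325],(260,260),interpolation=cv2.INTER_NEAREST)]))
cv2.imwrite('pics/cmp.png',np.hstack(o))
yaw=np.radians(3.55); ex=np.array([np.cos(yaw),np.sin(yaw)]); ey=np.array([-ex[1],ex[0]]); oo=np.array([.669,-.0505])
for n in ('s0','s5','s6','s7','s8'):
    im,d,c=load(n); X=cloud(d,c); a=(X[...,:2]-oo)@ex;b=(X[...,:2]-oo)@ey;z=X[...,2]; g=im.mean(-1)
    for nm,sg in (('L',1),('R',-1)):
        k=(g<45)&(abs(b*sg-.12)<.022)&(z>.13)&(z<.2)&(a>0)&(a<.06)
        print(n,nm,k.sum(),'a',np.percentile(a[k],[5,50,95]).round(4),'z',np.percentile(z[k],[2,98]).round(4))
    k=(a>-.025)&(a<.0)&(abs(b)<.16)&(abs(z-.167)<.009); 
    for lo,hi in ((-.14,-.06),(.03,.14)):
        j=k&(b>lo)&(b<hi); print('   railtop',np.median(z[j]) if j.sum() else None, j.sum())
E
```

```text
s0 L 141 a [0.0157 0.0327 0.0349] z [0.1624 0.1823]
s0 R 94 a [0.0222 0.0328 0.0351] z [0.1626 0.182 ]
   railtop 0.16909237100050514 1
   railtop None 0
s5 L 132 a [0.0166 0.0329 0.0345] z [0.1627 0.1807]
s5 R 88 a [0.0208 0.0331 0.0345] z [0.1627 0.1821]
   railtop 0.16629343675988525 91
   railtop 0.16844259445867954 149
s6 L 154 a [0.0172 0.0325 0.0347] z [0.1628 0.1826]
s6 R 87 a [0.0237 0.0332 0.0358] z [0.1627 0.1815]
   railtop 0.16789565819804336 55
   railtop 0.1689750782313677 123
s7 L 160 a [0.0169 0.0324 0.0346] z [0.1626 0.1824]
s7 R 85 a [0.0212 0.033  0.0351] z [0.1621 0.1811]
   railtop 0.16834609997395666 140
   railtop 0.16852085761744418 188
s8 L 160 a [0.0177 0.0326 0.0347] z [0.1634 0.1823]
s8 R 87 a [0.0208 0.0327 0.0346] z [0.163  0.1814]
   railtop 0.16777026194263406 136
   railtop 0.1677260832712359 183
```

View pics/cmp.png

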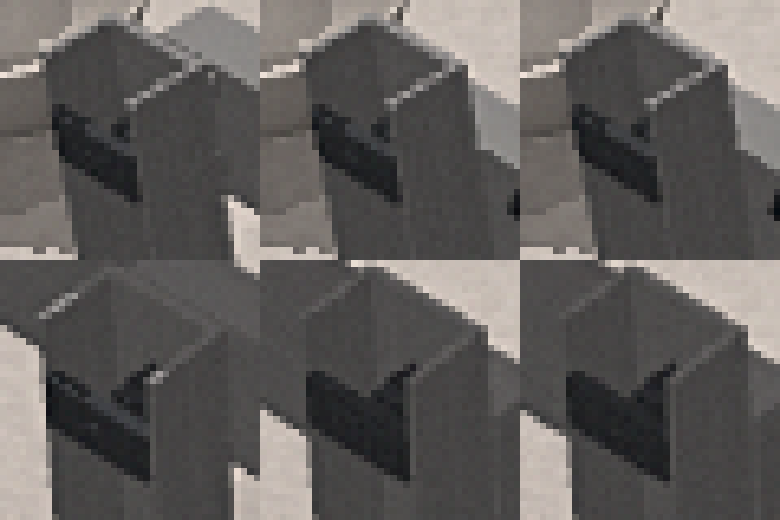

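step_arm --rows '[[[0,0,0],[-0.6,0.3,0],1],[[0,0,0],[-1,0.7,0],1],[[0,0,0],[-1,1.0,0],1],[[0,0,0],[-1,1.0,0],1]]'

```text
time: 13.45
eef_pos: [0.6592, -0.0515, 0.1247]
tcp_rot: [0.707, 0.021, -0.022, -0.707]
contact_force: [-16.8, -0.0, 10.7]
opening: 0.25
```

```bash
python3 - <<'E'
from h import *
stand(); snap('wrist','w9'); snap('top','t9')
E
```

```text
t 13.45 TCP stand a -9.9 b -0.4 railz 139.7 | F a -16.7 b 1.0 z 10.7 | M a 0.19 b 2.08 z -0.15 | yaw 3.51 tilt(y-axis) -0.10 -0.02 op 0.250
```

View pics/w9.png

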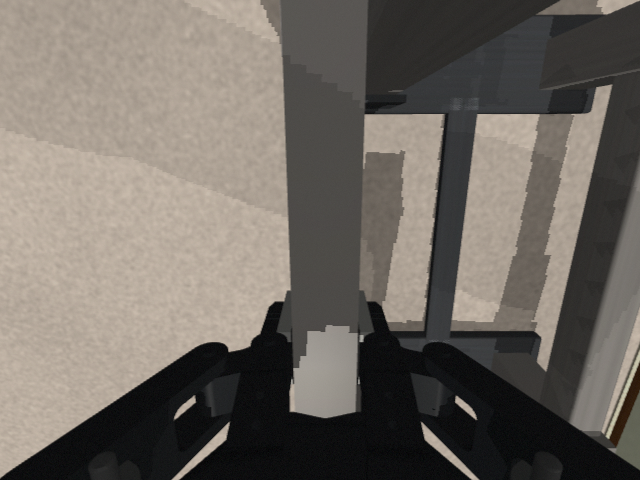

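```bash
python3 - <<'E'
from h import *
yaw=np.radians(3.55); ex=np.array([np.cos(yaw),np.sin(yaw)]); ey=np.array([-ex[1],ex[0]]); o=np.array([.669,-.0505])
for n,ac in (('w5',-.029),('w9',-.011)):
    im,d,c=load(n); P=cloud(d,c).reshape(-1,3); P=P[~np.isnan(P[:,0])]
    a=(P[:,:2]-o)@ex;b=(P[:,:2]-o)@ey;z=P[:,2]
    k=(abs(a-ac)<.010)&(b>.02)&(b<.16)&(abs(z-.172)<.012)
    print(n,'railtop z',np.median(z[k]),np.polyfit(b[k],z[k],1),np.polyfit(a[k],z[k],1))
    k=(abs(a-ac)<.02)&(b>.03)&(b<.09)&(abs(z-np.median(z[k]))<.003); print('   a ext',np.percentile(a[k],[1,99]))
    k=(a>-.003)&(a<.008)&(abs(b)<.16)&(z>.197)&(z<.21); print('  upright top',k.sum(),np.percentile(z[k],[10,50,90]) if k.sum() else '')
E
```

```text
w5 railtop z 0.17865132814728424 [0.00051478 0.17862134] [-1.72425988e-04  1.78652432e-01]
   a ext [-0.04029201 -0.01871453]
  upright top 1523 [0.19767212 0.19935117 0.20078056]
w9 railtop z 0.16649988179039027 [0.00077797 0.166448  ] [-0.00246795  0.16647546]
   a ext [-0.0218904  -0.00032568]
  upright top 2247 [0.19792965 0.20397617 0.20892022]
```

The rail reads flat (centre at stand x -11.1 mm) and is stopped at 139.6 mm. I relax the push, then pull up gently to test the lock.

step_arm --rows '[[[0,0,0],[-1,-1,0],1],[[0,0,0],[-2,-2.5,0],1],[[0,0,0],[-3,-4,0],1],[[0,0,0],[-4,-4.5,0],1],[[0,0,0],[-4,-4.5,0],1]]'

```text
time: 13.97
eef_pos: [0.6572, -0.0516, 0.1258]
tcp_rot: [0.707, 0.023, -0.02, -0.707]
contact_force: [0.7, -0.5, -5.3]
opening: 0.246
```

```bash
python3 - <<'E'
from h import *
stand(); snap('scene','s10'); stand()
im=cv2.imread('pics/s10.png')
i5=cv2.imread('pics/s5.png');i8=cv2.imread('pics/s8.png')
o=[np.vstack([cv2.resize(i[200:240,200:240],(260,260),interpolation=cv2.INTER_NEAREST),cv2.resize(i[250:290,285:325],(260,260),interpolation=cv2.INTER_NEAREST)]) for i in (i5,i8,im)]
cv2.imwrite('pics/cmp2.png',np.clip(np.hstack(o).astype(float)*2,0,255).astype(np.uint8))
E
```

```text
t 13.97 TCP stand a -11.8 b -0.4 railz 140.8 | F a 0.7 b -0.6 z -5.3 | M a 0.04 b -0.14 z -0.07 | yaw 3.50 tilt(y-axis) 0.30 -0.04 op 0.246
t 14.02 TCP stand a -11.8 b -0.4 railz 140.7 | F a 0.8 b 0.1 z -5.0 | M a 0.07 b -0.19 z -0.01 | yaw 3.50 tilt(y-axis) 0.28 -0.04 op 0.248
```

View pics/cmp2.png

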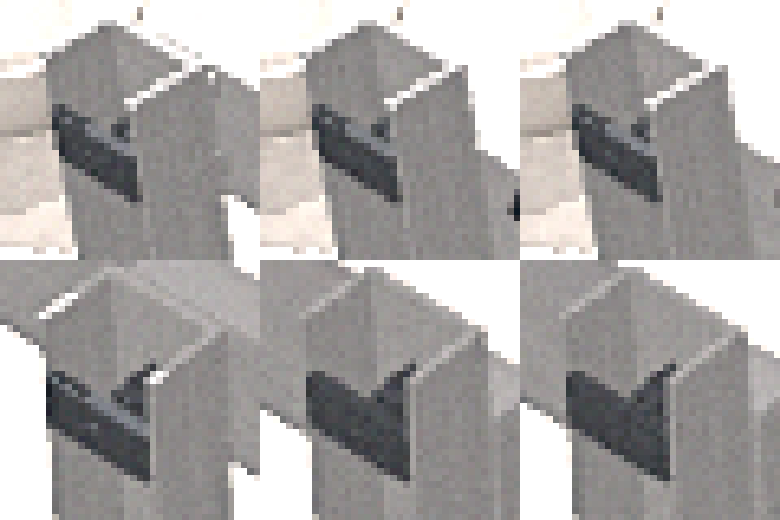

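step_arm --rows '[[[0,0,0],[0.5,-0.5,0],1],[[0,0,0],[0.5,-1,0],1],[[0,0,0],[0.5,-1.5,0],1],[[0,0,0],[0.5,-2,0],1],[[0,0,0],[0.5,-2,0],1]]'

```text
time: 14.43
eef_pos: [0.6572, -0.0516, 0.1268]
tcp_rot: [0.707, 0.023, -0.02, -0.707]
contact_force: [4.6, -0.1, -10.7]
opening: 0.242
```

```bash
python3 - <<'E'
from h import *
stand()
E
```

```text
t 14.43 TCP stand a -11.9 b -0.4 railz 141.8 | F a 4.6 b -0.3 z -10.7 | M a -0.06 b -0.53 z -0.07 | yaw 3.50 tilt(y-axis) 0.20 -0.02 op 0.242
```

step_arm --rows '[[[0,0,0],[0.5,-0.4,0],1],[[0,0,0],[1,-0.8,0],1],[[0,0,0],[1,-1.2,0],1],[[0,0,0],[1,-1.2,0],1]]'

```text
time: 14.77
eef_pos: [0.6571, -0.0516, 0.1269]
tcp_rot: [0.707, 0.022, -0.021, -0.707]
contact_force: [4.5, -2.2, -18.4]
opening: 0.249
```

```bash
python3 - <<'E'
from h import *
stand()
E
```

```text
t 14.77 TCP stand a -11.9 b -0.3 railz 141.9 | F a 4.3 b -2.5 z -18.4 | M a -0.26 b -0.57 z -0.03 | yaw 3.51 tilt(y-axis) 0.04 -0.01 op 0.249
```

Pulling up by 12 N moves nothing, and the moment is small (0.26 N·m, where one-sided holding would give about 1.4), so both latches hold. I ease off and let go.

step_arm --rows '[[[0,0,0],[-0.3,1,0],1],[[0,0,0],[-0.5,2,0],1],[[0,0,0],[-0.5,3,0],1],[[0,0,0],[-0.5,3.8,0],1],[[0,0,0],[-0.5,3.8,0],1]]'

```text
time: 15.18
eef_pos: [0.6579, -0.0516, 0.1267]
tcp_rot: [0.707, 0.023, -0.02, -0.707]
contact_force: [-0.6, 0.7, -5.3]
opening: 0.249
```

```bash
python3 - <<'E'
from h import *
stand()
E
```

```text
t 15.18 TCP stand a -11.1 b -0.4 railz 141.7 | F a -0.6 b 0.8 z -5.3 | M a 0.05 b 0.08 z 0.01 | yaw 3.53 tilt(y-axis) 0.23 -0.05 op 0.249
```

step_arm --rows '[[[0,0,0],[0,0.7,0],1],[[0,0,0],[0,1.4,0],1],[[0,0,0],[0,1.8,0],1],[[0,0,0],[0,1.8,0],0.9],[[0,0,0],[0,1.8,0],0.7],[[0,0,0],[0,1.8,0],0.5],[[0,0,0],[0,1.8,0],0.3],[[0,0,0],[0,1.8,0],0.3]]' --newtons 20

```text
time: 15.85
eef_pos: [0.6583, -0.0518, 0.1245]
tcp_rot: [0.707, 0.023, -0.02, -0.706]
contact_force: [0.5, 0.2, 0.2]
opening: 0.694
```

```bash
python3 - <<'E'
from h import *
stand(); snap('wrist','w11')
E
```

```text
t 15.85 TCP stand a -10.8 b -0.6 railz 139.5 | F a 0.5 b 0.2 z 0.2 | M a 0.01 b -0.07 z 0.02 | yaw 3.51 tilt(y-axis) 0.29 -0.07 op 0.694
```

View pics/w11.png

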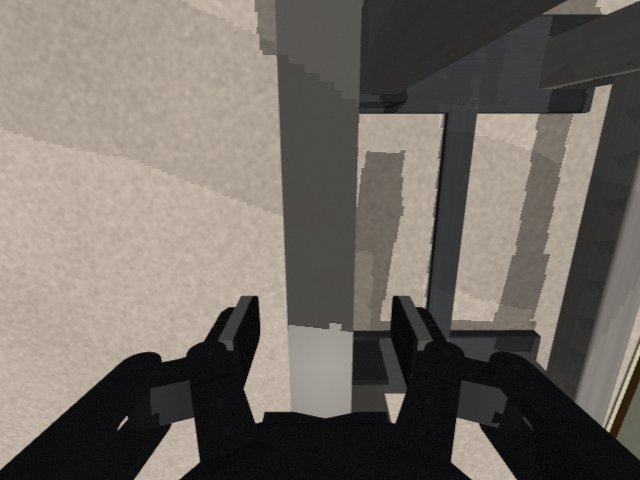

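The jaws are clear on both sides of the rail, at (250,320) and (400,320), and the rail hangs free. Retracting up and back to where I can check the slots.

step_arm --rows '[[[0,0,0],[0,-10,0],0.3],[[0,0,0],[0,-30,0],0.3],[[0,0,0],[0,-60,0],0.3],[[0,0,0],[0,-95,0],0.3],[[0,0,0],[0,-130,0],0.3],[[0,0,0],[0,-155,0],0.3],[[0,0,0],[0,-170,0],0.3],[[0,0,0],[0,-170,0],0.3]]'

```text
time: 16.57
eef_pos: [0.659, -0.0519, 0.3005]
tcp_rot: [0.708, 0.026, -0.017, -0.706]
contact_force: [0.3, -0.2, 0.5]
opening: 0.704
```

```bash
python3 - <<'E'
from h import *
stand(); snap('scene','s12'); snap('wrist','w12')
im=cv2.imread('pics/s12.png'); cv2.imwrite('pics/s12a.png',cv2.resize(im[160:340,140:380],None,fx=3.3,fy=3.3,interpolation=cv2.INTER_CUBIC))
plan([.52,-.05,.30],rot(90,-40)); plan([.55,-.05,.42],rot(3.55))
yaw=np.radians(3.55); ex=np.array([np.cos(yaw),np.sin(yaw)]); ey=np.array([-ex[1],ex[0]]); o=np.array([.669,-.0505])
for n in ('w12','s12'):
    im,d,c=load(n); P=cloud(d,c).reshape(-1,3); P=P[~np.isnan(P[:,0])]
    a=(P[:,:2]-o)@ex;b=(P[:,:2]-o)@ey;z=P[:,2]
    k=(abs(a+.012)<.008)&(abs(b)<.15)&(abs(z-.169)<.008)
    print(n,k.sum(),'railtop z',np.median(z[k]),'slope b',np.polyfit(b[k],z[k],1),'b ext',np.percentile(b[k],[.5,99.5]))
    k=(a<.02)&(a>-.04)&(abs(b)<.09)&(abs(z-.168)<.004); print('   a ext',np.percentile(a[k],[1,99]))
E
```

```text
t 16.57 TCP stand a -10.0 b -0.8 railz 315.5 | F a 0.3 b -0.2 z 0.5 | M a 0.01 b -0.04 z 0.00 | yaw 3.52 tilt(y-axis) 0.77 -0.21 op 0.704
turn [-31.75, -82.7, -29.93] shift [-136.7, -6.51, 9.93] rows 3.2906392397953415 13.059074347458104
turn [0.06, -0.04, 0.25] shift [-106.23, -126.38, 7.97] rows 3.9637038989163162 0.03680161086973013
w12 6817 railtop z 0.16582558416036122 slope b [0.00088576 0.16579724] b ext [-0.14311427  0.14361603]
   a ext [-0.02480605 -0.00322093]
s12 500 railtop z 0.16684722571661936 slope b [-0.00082291  0.16675285] b ext [-0.11759553  0.14750204]
   a ext [-0.02404914  0.00011486]
```

View pics/s12a.png

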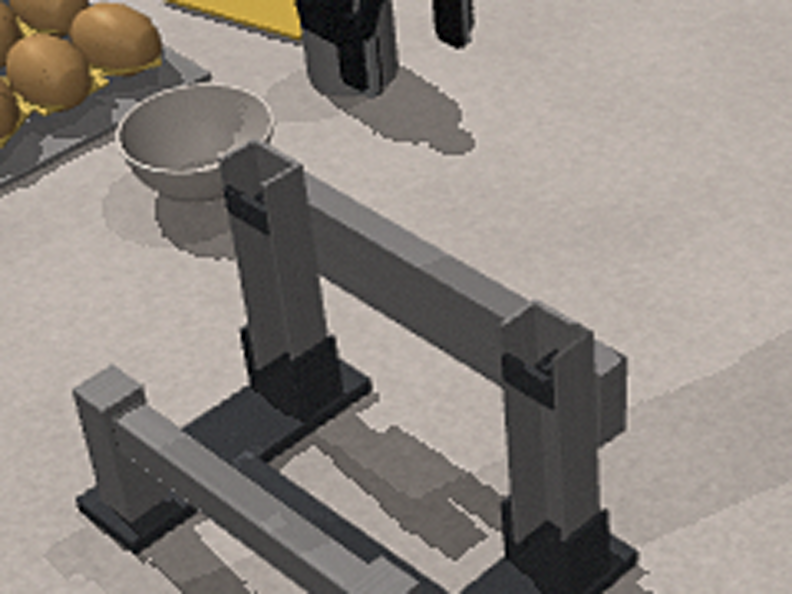

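View pics/w12.png

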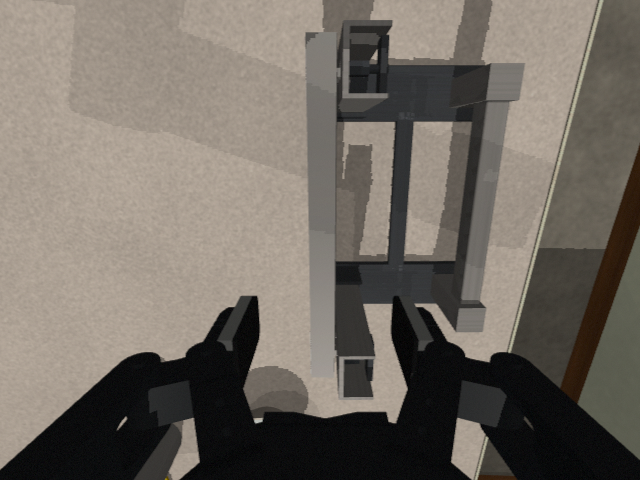

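```bash
python3 - <<'E'
from h import *
im=cv2.imread('pics/w12.png')
a=cv2.resize(im[10:120,300:410],(560,560),interpolation=cv2.INTER_CUBIC)
cv2.imwrite('pics/w12a.png',np.clip(a.astype(float)*2.5,0,255).astype(np.uint8))
_,d,c=load('w12'); X=cloud(d,c)
yaw=np.radians(3.55); ex=np.array([np.cos(yaw),np.sin(yaw)]); ey=np.array([-ex[1],ex[0]]); o=np.array([.669,-.0505])
a=(X[...,:2]-o)@ex;b=(X[...,:2]-o)@ey
for col in range(342,392,3): print(col,[(round(a[r,col]*1e3),round(b[r,col]*1e3),round(X[r,col,2]*1e3)) for r in (50,58,64,70,78)])
E
```

```text
342 [(0, 126, 197), (0, 121, 200), (0, 118, 200), (0, 115, 200), (0, 110, 199)]
345 [(1, 126, 200), (2, 122, 199), (2, 118, 198), (2, 115, 200), (2, 110, 200)]
348 [(3, 126, 201), (3, 122, 199), (4, 118, 199), (4, 115, 199), (4, 110, 199)]
351 [(10, 140, 134), (13, 140, 103), (7, 123, 174), (7, 119, 176), (20, 137, 12)]
354 [(13, 139, 135), (15, 140, 104), (9, 123, 174), (10, 119, 175), (24, 137, 11)]
357 [(15, 140, 135), (18, 140, 104), (12, 123, 175), (12, 119, 174), (27, 137, 12)]
360 [(17, 140, 134), (21, 139, 105), (14, 122, 175), (14, 119, 174), (31, 137, 11)]
363 [(20, 140, 134), (23, 140, 103), (16, 123, 174), (16, 119, 175), (34, 137, 12)]
366 [(22, 140, 133), (26, 140, 103), (18, 122, 175), (18, 119, 173), (37, 137, 11)]
369 [(25, 140, 134), (29, 140, 104), (20, 123, 171), (20, 119, 173), (41, 137, 12)]
372 [(27, 140, 135), (45, 160, -1), (22, 123, 173), (22, 119, 173), (44, 136, 13)]
375 [(29, 140, 134), (48, 159, 0), (24, 123, 171), (24, 119, 173), (48, 137, 11)]
378 [(27, 133, 168), (27, 127, 171), (27, 123, 171), (27, 119, 170), (27, 114, 173)]
381 [(27, 130, 181), (27, 125, 180), (27, 122, 180), (28, 118, 180), (28, 113, 181)]
384 [(29, 130, 178), (29, 125, 179), (30, 122, 179), (30, 118, 180), (30, 113, 181)]
387 [(31, 130, 180), (31, 125, 180), (31, 122, 180), (33, 119, 173), (61, 137, 11)]
390 [(65, 168, -1), (66, 159, 1), (66, 153, -1), (65, 145, 9), (65, 137, 12)]
```

View pics/w12a.png

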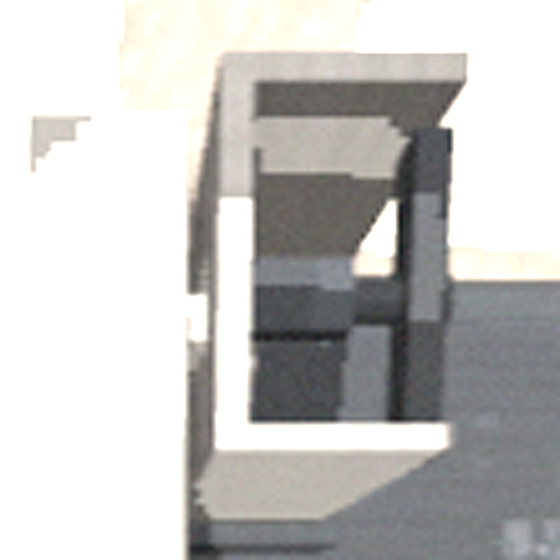

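The left latch block reaches forward to the back of the sheet (points at stand x = 7 mm, z 174), which means it has sprung out. Same check for the right one.

```bash
python3 - <<'E'
from h import *
im=cv2.imread('pics/w12.png')
a_=cv2.resize(im[330:410,320:400],(560,560),interpolation=cv2.INTER_CUBIC)
cv2.imwrite('pics/w12b.png',np.clip(a_.astype(float)*2.5,0,255).astype(np.uint8))
_,d,c=load('w12'); X=cloud(d,c)
yaw=np.radians(3.55); ex=np.array([np.cos(yaw),np.sin(yaw)]); ey=np.array([-ex[1],ex[0]]); o=np.array([.669,-.0505])
a=(X[...,:2]-o)@ex;b=(X[...,:2]-o)@ey
for col in range(336,376,2): print(col,[(round(a[r,col]*1e3),round(b[r,col]*1e3),round(X[r,col,2]*1e3)) for r in (362,368,374,380,386,392)])
plan([.659,-.15,.33],rot(3.55))
E
```

```text
336 [(0, -133, 159), (0, -138, 162), (7, -275, -1), (7, -286, 0), (7, -296, 0), (8, -308, 0)]
338 [(0, -106, 196), (0, -111, 197), (0, -116, 198), (0, -121, 199), (0, -128, 199), (0, -134, 198)]
340 [(1, -104, 199), (1, -108, 201), (1, -115, 200), (1, -121, 199), (1, -127, 200), (2, -134, 199)]
342 [(3, -102, 201), (3, -109, 200), (3, -115, 200), (3, -121, 200), (3, -127, 200), (3, -134, 199)]
344 [(6, -122, 175), (7, -138, 163), (7, -139, 170), (6, -138, 179), (6, -139, 185), (5, -138, 194)]
346 [(8, -122, 175), (9, -139, 162), (9, -139, 169), (8, -138, 179), (8, -139, 185), (7, -139, 193)]
348 [(10, -122, 174), (11, -139, 161), (11, -139, 170), (10, -138, 179), (9, -138, 187), (9, -138, 195)]
350 [(12, -122, 174), (13, -138, 163), (12, -139, 170), (12, -139, 178), (11, -138, 187), (11, -139, 193)]
352 [(14, -122, 175), (15, -138, 162), (14, -138, 171), (14, -138, 179), (13, -138, 187), (12, -139, 193)]
354 [(16, -123, 174), (17, -138, 162), (16, -138, 171), (16, -139, 178), (15, -138, 187), (14, -139, 193)]
356 [(17, -121, 176), (19, -139, 161), (18, -139, 170), (17, -139, 178), (1
[... 378 characters left out ...]
, -138, 163), (26, -139, 170), (25, -139, 178), (24, -138, 187), (23, -139, 194)]
366 [(27, -123, 173), (27, -128, 175), (27, -134, 176), (27, -139, 178), (25, -138, 187), (24, -138, 195)]
368 [(27, -118, 181), (28, -124, 180), (28, -132, 179), (28, -138, 180), (27, -139, 185), (26, -139, 194)]
370 [(29, -118, 180), (30, -126, 178), (30, -131, 180), (30, -138, 180), (29, -138, 187), (28, -138, 195)]
372 [(31, -118, 180), (31, -124, 180), (32, -131, 180), (64, -289, -3), (63, -297, 0), (64, -309, 0)]
374 [(65, -253, 0), (65, -265, -1), (66, -276, -1), (66, -287, -1), (67, -298, 0), (67, -309, -1)]
turn [0.06, -0.04, 0.25] shift [-3.96, -35.82, -98.43] rows 2.51367556531772 0.03680161086973013
```

View pics/w12b.png

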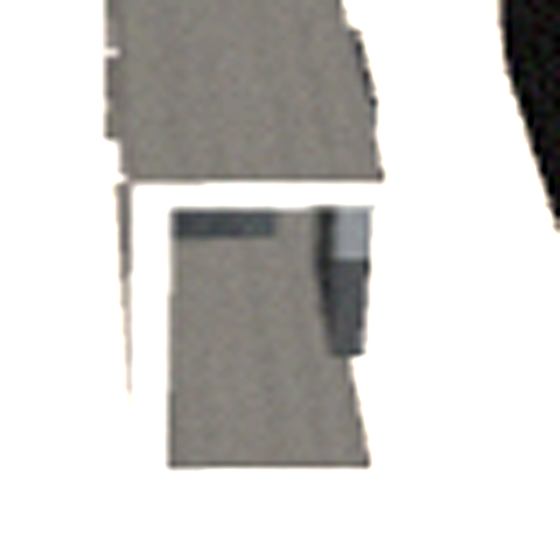

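```bash
python3 - <<'E'
from h import *
im,d,c=snap('top','t13'); i0,_,_=load('t0')
for n,(u0,u1,v0,v1) in dict(mug=(130,182,245,285),flask=(458,500,280,315),bowl=(430,480,215,262),stand=(275,385,150,180)).items():
    print(n,'mean abs diff',np.abs(im[v0:v1,u0:u1].astype(int)-i0[v0:v1,u0:u1]).mean())
stand()
E
```

```text
mug mean abs diff 17.583653846153847
flask mean abs diff 11.509297052154196
bowl mean abs diff 15.816170212765957
stand mean abs diff 37.51565656565656
t 16.72 TCP stand a -12.6 b -0.1 railz 307.2 | F a -0.5 b -0.2 z 0.3 | M a -0.05 b 0.02 z 0.02 | yaw 3.51 tilt(y-axis) 0.08 -0.00 op 0.703
```

View pics/t13.png

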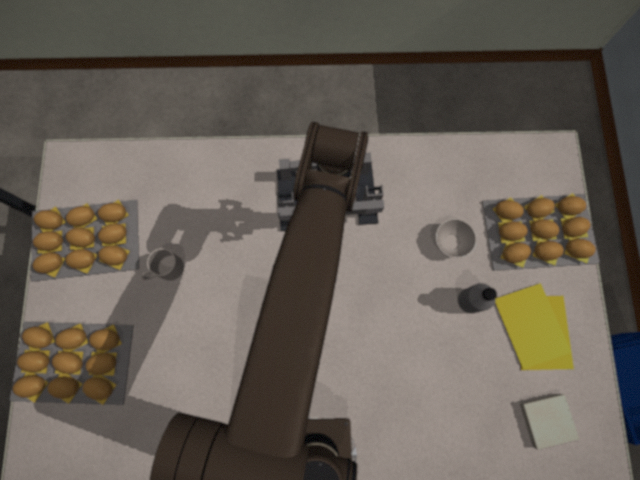

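The bowl and flask look the same as before. The mug looks slightly different in this view, possibly from shadow, so I check it by depth.

```bash
python3 - <<'E'
from h import *
for n in ('t0','t4','t9','t13','s0','s12'):
    im,d,c=load(n); X=cloud(d,c); P=X.reshape(-1,3)
    for nm,(x0,x1,y0,y1,z0,z1) in dict(mug=(.40,.68,.28,.55,.075,.1),bowl=(.5,.75,-.52,-.28,.045,.065),flask=(.3,.6,-.55,-.33,.06,.12)).items():
        k=(P[:,0]>x0)&(P[:,0]<x1)&(P[:,1]>y0)&(P[:,1]<y1)&(P[:,2]>z0)&(P[:,2]<z1)
        q=P[k]; print(n,nm,k.sum(),((np.percentile(q,2,0)+np.percentile(q,98,0))/2).round(4) if k.sum()>5 else '')
i0=cv2.imread('pics/t0.png');i1=cv2.imread('pics/t13.png')
cv2.imwrite('pics/mug.png',np.hstack([cv2.resize(i[235:300,120:195],None,fx=5,fy=5) for i in (i0,i1)]))
E
```

```text
t0 mug 233 [0.5275 0.4317 0.0844]
t0 bowl 273 [ 0.5904 -0.418   0.0524]
t0 flask 380 [ 0.4111 -0.4523  0.0912]
t4 mug 231 [0.5277 0.4302 0.0845]
t4 bowl 273 [ 0.591  -0.4181  0.0523]
t4 flask 380 [ 0.4109 -0.4521  0.0912]
t9 mug 223 [0.5279 0.4301 0.0848]
t9 bowl 265 [ 0.5907 -0.4182  0.052 ]
t9 flask 383 [ 0.4112 -0.4527  0.0907]
t13 mug 229 [0.5276 0.4299 0.0847]
t13 bowl 278 [ 0.5905 -0.4176  0.0522]
t13 flask 378 [ 0.411  -0.4526  0.0908]
s0 mug 860 [0.5321 0.4346 0.0841]
s0 bowl 391 [ 0.5927 -0.4188  0.0518]
s0 flask 625 [ 0.4211 -0.444   0.0903]
s12 mug 844 [0.5323 0.4341 0.0841]
s12 bowl 392 [ 0.5926 -0.4182  0.0517]
s12 flask 51 [ 0.4191 -0.4318  0.0886]
```

View pics/mug.png

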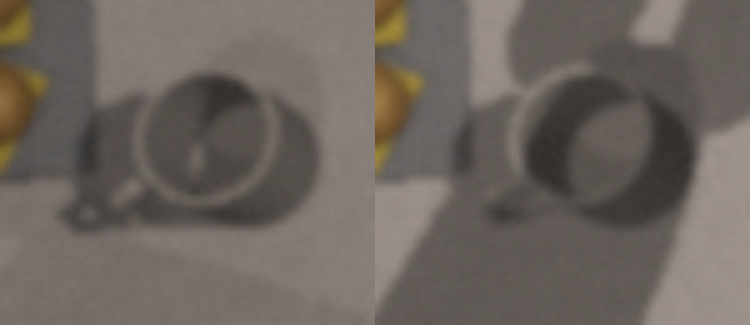

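The mug, flask and bowl have not moved: the mug's change is shadow only, and positions agree to under 2 mm. Handing in.

```bash
python3 - <<'E'
from h import *
print(ctrl.sign_off())
E
```

```text
the job is handed in; nothing more can be done
None
```

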